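# Gauge the cut pins by feel and rack them alike

## Robot

A 6-joint arm with a two-finger parallel gripper is mounted at the origin on the work surface. World frame = base frame: x ahead of the robot, y to its left, z up, the work surface at z = 0. Lengths are in mm, angles in rad, forces in N, time in s.
With the tool pointing down it reaches from about 350 to 775 mm from the base axis. Payload 7.3 kg.
Tool frame: the origin (TCP) lies midway between the tips of the shut fingers; the grasp point (between the pads) lies 19 mm behind it (grip_depth is the distance from the TCP to the grasp point, in mm); z points along the fingers, y is the direction in which the jaws open and shut (so a half turn about z gives the same grasp; the last joint's range is limited). The gripper opens to 92 mm and grips with 3 to 60 N. Pads are 19 mm wide; open, the fingers measure 130 mm over their backs; the gripper's body (75 mm by 190 mm) begins 47 mm behind the grasp point.
Start: joints at [1.052, 0.342, 1.524, -0, 1.275, -0.146], TCP at [191.205, 488.964, 226.741] pointing down, gripper open.
Joint ranges: [-2.53, 2.53], [-0.77, 2.02], [0.04, 2.7], [-1, 4.14], [0.28, 2.66], [-3.11, 3.11]. Speed limits (rad/s): [2.57, 2.57, 3.14, 3.14, 3.14, 3.14].

## Interface

Orientations are given as [roll, pitch, yaw] about the fixed x, y, z axes, in that order (R = Rz(yaw) Ry(pitch) Rx(roll)).
In Python, from plant import get_obs, capture, close_job, spot_in, silhouettes, mark_of, grip_depth gives the robot as it stands.
- The arm moves only by the tool servo_tool, never from a script. Its arguments are lists of equal length, an entry for each row: "slide": the shift along the tool's x, y, z normalised to -1 to 1, where 1 is 20 cm, a list of three; "rot": the turn, a rotation vector about the tool's x, y, z normalised to -1 to 1, where 1 is pi rad, a list of three; "claw": the finger opening in mm, from 0 to 91.8. A call has 1 to 5 rows; each row is the pose to reach, as a shift and turn from the pose commanded when the call began, along the tool's axes at that moment, turning the shorter way round; what a row does not reach only later rows make up. A row lasts 1/8 s, in which the tool goes at most 62.5 mm and 10.7 degrees, less where a joint would pass 70% of its speed; a pose out of reach is approached as far as the arm can. A call with a number of a shift or a turn outside -1 to 1 is refused whole. A call with a gripper value outside its range is refused whole. The fingers move at their own pace and stop on an object; the grip force is fixed at half the most. Time passes only in rows, so rows that repeat a pose let the fingers close. It gives the time, the measured TCP pose, the force and the opening at its end, in the units of the state.
- get_obs(): the state, without advancing time (a new reading comes with each control period).
- capture(name): name is "scene" or "top" or "wrist"; returns a dict with "frame" (384x512x3 uint8, red, green, blue), "depth" (384x512 float32, mm along the optical axis (not along the pixel's ray), 0 where there is no reading), "vertical_fov" (degrees; the focal length in pixels is half the picture's height over the tangent of half this angle, whatever the lens; pixels are square), "cx", "cy" (the principal point, pixels), "position" and "rotation" of the camera in the world. Camera axes: x right, y down, z forward; pixel columns grow to the right and rows downward; lengths in mm; the calibration is good to about 2 mm. A picture is of the moment at which its call begins.
- close_job(): hands the job in, once; it reports no verdict.
Trained networks look in the newest picture that a camera, given by its name, has taken for a name from the list of things; names that differ only in an ending like _2 or _b are one class to them, and where a whole thing is asked for, a point or a joint stands for the part that bears it (a point fixed in the world has none). Each returns a list of dicts, best first, with "confidence" (0 to 1); they miss things now and then, are a little off and sometimes report something else, mostly with a low value. They report only what shows in the picture. A call takes as long as a camera call.
- spot_in(query, camera): "box" ([left, top, right, bottom] in pixels, round what is visible of it).
- silhouettes(query, camera): "pixels" (384x512 bool, what is visible of it) and "box" ([left, top, right, bottom] in pixels, round what is visible of it).
- mark_of(query, camera): "xy" ([column, row] in pixels: a listed point, or the origin of a listed thing).
The state is a dict: "time": time; "joint_positions": joint angles; "dq": joint speeds; "tau": joint torques, N m; "tool_pos": TCP position; "tcp_rot": TCP orientation; "contact_force": force on the tool from outside, world axes, zero at the start; "moment": the same for the moment, N m; "grip_width": finger opening in mm.
Only numpy, scipy, OpenCV 4.12 (cv2) and the standard library are available. Lean on these libraries where they do the work, as an engineer would, in place of code of your own. Each camera call takes 0.05 s, during which the arm holds its last target. There are 200 camera calls.

## Task

Slide the clear cover of the saw's catch tray fully open, and lay every pin from the tray in a pair of V-saddles of its own in the tote, each with its chamfered end towards the tote's high wall and pushed fully home into the notch there. You can tell a pin's ends apart by feel in the bore of the gauge block: a chamfered end goes in, a square end stops at the face. When all the pins are racked, slide the cover fully shut again; leave the wrench, the tin and the magnet where they are.

Things in the scene. Friction and masses are not known exactly. Their poses are not given: they have to be found in the camera images.
- tray: the fixed catch tray, 240 x 240 mm; origin at the centre of its underside, on the bench. Floor top 5 mm above the bench, inside 230 x 230 mm; walls 14 mm high at -y and +y; cover rails 34 mm high along the -x and +x sides. The cover lies over it at the start
- cover (a joint): the clear flat cover of the tray, 240 x 234 mm, 34 to 38 mm above the bench, slides along the tray's +y: 0 = shut over the tray, 0.24 m = fully open, beside the tray; sliding friction about 2 N, stays where it is left
- cover_grip (a point): centre of the handle on the cover: an upright aluminium bar 80 mm long along the tray's x, 14 mm thick along its y, from 38 to 66 mm above the bench; the point is 52 mm above the bench, near the cover's -y edge. Axes as the tray's
- pin0: a steel pin 74 mm long, about 160 g: a 22 mm square body 26 mm long mid-way, a round shank 16 mm across, 24 mm long at each end. One end is square, the last 10 mm of the other is chamfered to a 6 mm tip. Origin: centre, on the axis; x runs along it. Whether +x or -x is the chamfered end differs between pins: feel or see it. Lies in the tray. 3 or 4 pins are present, others None
- pin1: a steel pin 74 mm long, about 160 g: a 22 mm square body 26 mm long mid-way, a round shank 16 mm across, 24 mm long at each end. One end is square, the last 10 mm of the other is chamfered to a 6 mm tip. Origin: centre, on the axis; x runs along it. Whether +x or -x is the chamfered end differs between pins: feel or see it. Lies in the tray. 3 or 4 pins are present, others None
- pin2: a steel pin 74 mm long, about 160 g: a 22 mm square body 26 mm long mid-way, a round shank 16 mm across, 24 mm long at each end. One end is square, the last 10 mm of the other is chamfered to a 6 mm tip. Origin: centre, on the axis; x runs along it. Whether +x or -x is the chamfered end differs between pins: feel or see it. Lies in the tray. 3 or 4 pins are present, others None
- pin3: a steel pin 74 mm long, about 160 g: a 22 mm square body 26 mm long mid-way, a round shank 16 mm across, 24 mm long at each end. One end is square, the last 10 mm of the other is chamfered to a 6 mm tip. Origin: centre, on the axis; x runs along it. Whether +x or -x is the chamfered end differs between pins: feel or see it. Lies in the tray. 3 or 4 pins are present, others None
- gauge: the fixed steel gauge block, origin at the centre of its underside: 40 mm along x, 70 mm along y, 80 mm high. Its -x face looks about towards the robot and has the bore
- bore (a point): centre of the mouth of the bore in the gauge's face, 55 mm above the bench. The bore, 13.5 mm in diameter, is level, goes right through along this point's +x. Pushed along +x, a square end stops at the face (pin's centre 37 mm before this point); a chamfered end enters about 7.5 mm (centre 29.5 mm before it)
- tote: the fixed grey tote; origin on the bench, under the row of rest points. It spans x -55 to +37 mm, y +-123 mm. Floor 6 mm thick, walls 30 mm high but the +x one, the high wall: 50 mm high, x +31 to +37 mm, with a notch 12 mm wide, open at the top, on each saddle pair. A chamfered tip enters its notch 6 mm (home); a square end cannot
- saddle0 (a point): where the centre of a pin racked fully home lies, 33 mm above the bench, the pin along x (as the tote's). Two 90 degree V-saddles, 6 mm thick, 29 mm wide, tips 36 mm above the bench, stand at x = -25 and +20 mm from it and carry the round shanks; the 39 mm gap between them takes the fingers. A pin can be lowered about 5 mm short of home, then slid +x (a few N, more if pressed down)
- saddle1 (a point): where the centre of a pin racked fully home lies, 33 mm above the bench, the pin along x (as the tote's). Two 90 degree V-saddles, 6 mm thick, 29 mm wide, tips 36 mm above the bench, stand at x = -25 and +20 mm from it and carry the round shanks; the 39 mm gap between them takes the fingers. A pin can be lowered about 5 mm short of home, then slid +x (a few N, more if pressed down)
- saddle2 (a point): where the centre of a pin racked fully home lies, 33 mm above the bench, the pin along x (as the tote's). Two 90 degree V-saddles, 6 mm thick, 29 mm wide, tips 36 mm above the bench, stand at x = -25 and +20 mm from it and carry the round shanks; the 39 mm gap between them takes the fingers. A pin can be lowered about 5 mm short of home, then slid +x (a few N, more if pressed down)
- saddle3 (a point): where the centre of a pin racked fully home lies, 33 mm above the bench, the pin along x (as the tote's). Two 90 degree V-saddles, 6 mm thick, 29 mm wide, tips 36 mm above the bench, stand at x = -25 and +20 mm from it and carry the round shanks; the 39 mm gap between them takes the fingers. A pin can be lowered about 5 mm short of home, then slid +x (a few N, more if pressed down)
- high_side (a point): middle of the top edge of the tote's high wall, 34 mm along +x from the tote's origin and 50 mm above the bench
- wrench: a bystander: a steel wrench, 170 mm long, lying on the bench beyond the work
- tin: a bystander: a closed white tin of paste, 60 mm in diameter and 55 mm high, on the bench beyond the gauge block; origin under its base
- magnet: a bystander: a red welding magnet, 60 x 60 x 22 mm, lying on the bench on the robot's side of the gauge block; origin under its base

How it is judged (in metres and radians):
On the way, in this order (a step that is already met when the one before it is completed fails the run):
1. the cover is slid fully open (value of joint cover above 0.225 m), for 0.2 s.
2. every pin lies in a saddle pair of its own, chamfered end home in its notch of the high wall, with the cover still open (x of pin0 in the frame of tote between -0.004 and 0.005 m and y of pin0 in the frame of tote between -0.1 and 0.1 m and z of pin0 in the frame of tote between 0.0293 and 0.0373 m and angle between the x axis of each of pin0, pin1, pin2, pin3 and the x axis of tote, either way round below 0.12 rad and linear speed of each of pin0, pin1, pin2, pin3 below 0.03 m/s and x of pin1 in the frame of tote between -0.004 and 0.005 m and y of pin1 in the frame of tote between -0.1 and 0.1 m and z of pin1 in the frame of tote between 0.0293 and 0.0373 m and x of pin2 in the frame of tote between -0.004 and 0.005 m and y of pin2 in the frame of tote between -0.1 and 0.1 m and z of pin2 in the frame of tote between 0.0293 and 0.0373 m and x of pin3 in the frame of tote between -0.004 and 0.005 m and y of pin3 in the frame of tote between -0.1 and 0.1 m and z of pin3 in the frame of tote between 0.0293 and 0.0373 m and value of joint cover above 0.1 m), for 0.3 s.
At the end, for the whole second after the job is handed in: Every pin present lies at rest in its own saddle pair, chamfered end home in the notch (centre from 4 mm short of the rest point to 5 mm beyond, within 4 mm of its height, axis within 0.12 rad of the tote's x); the cover is shut to within 12 mm (x of pin0 in the frame of tote between -0.004 and 0.005 m and y of pin0 in the frame of tote between -0.1 and 0.1 m and z of pin0 in the frame of tote between 0.0293 and 0.0373 m and angle between the x axis of each of pin0, pin1, pin2, pin3 and the x axis of tote, either way round below 0.12 rad and linear speed of each of pin0, pin1, pin2, pin3 below 0.03 m/s and x of pin1 in the frame of tote between -0.004 and 0.005 m and y of pin1 in the frame of tote between -0.1 and 0.1 m and z of pin1 in the frame of tote between 0.0293 and 0.0373 m and x of pin2 in the frame of tote between -0.004 and 0.005 m and y of pin2 in the frame of tote between -0.1 and 0.1 m and z of pin2 in the frame of tote between 0.0293 and 0.0373 m and x of pin3 in the frame of tote between -0.004 and 0.005 m and y of pin3 in the frame of tote between -0.1 and 0.1 m and z of pin3 in the frame of tote between 0.0293 and 0.0373 m and value of joint cover below 0.012 m); the robot touches nothing.
It fails at once if the wrench is moved by more than 3 cm (distance of wrench from where it was at the start of the episode above 0.03 m).
It fails at once if the tin is moved by more than 3 cm (distance of tin from where it was at the start of the episode above 0.03 m).
It fails at once if the magnet is moved by more than 3 cm (distance of magnet from where it was at the start of the episode above 0.03 m).
Of pin0, pin1, pin2, pin3 only 3 to 4 are there at a start; the rules pass over those that are not, and their reading is None.
At some moment in a run one of pin0, pin1, pin2, pin3 may be knocked a few centimetres aside while the robot is not near it.
It also fails if it takes over 210 s, if anything falls off the work surface, if the arm or the gripper's body presses on something with over 40 N, if the wrist force passes 120 N, or if a joint passes its speed limit or range.

## Working session

There is one attempt and no reset: what is moved stays moved. The work goes in short steps, Python scripts to look and compute and a tool call to move; the robot and the scene stay as the last step left them, time stands still between calls to the robot, and variables do not carry over. Pictures are saved under pics/ and viewed, about 12 in all and at most 16, crops included, and the job is handed in when it is done.

Besides the shell and the picture viewer there is one more tool, called by a JSON object that holds its "op" and its "data", one argument or row to a line. servo_tool: Moves the arm, as the interface text tells. Scaled input: -1 to 1 covers 20 cm each way for a shift and pi rad each way for a turn. Its arguments: {"type":"object","properties":{"slide":{"type":"array","items":{"type":"array","items":{"type":"number"}}},"rot":{"type":"array","items":{"type":"array","items":{"type":"number"}}},"claw":{"type":"array","items":{"type":"number"}}},"required":["slide","rot","claw"]}

```bash
mkdir -p pics; ls
cat > h.py <<'E'
import numpy as np, cv2
from plant import *
from scipy.spatial.transform import Rotation as R
def K(c):
    return c["frame"].shape[0]/2/np.tan(np.radians(c["vertical_fov"])/2)
def Rc(c):
    r=np.array(c["rotation"],float)
    return r if r.shape==(3,3) else R.from_euler('xyz',r).as_matrix()
def pt(c,uv,z=None):
    f=K(c); u,v=uv
    d=np.array([(u-c["cx"])/f,(v-c["cy"])/f,1.])
    if z is None:
        return np.array(c["position"])+Rc(c)@(d*c["depth"][int(round(v)),int(round(u))])
    w=Rc(c)@d; p=np.array(c["position"]); return p+w*(z-p[2])/w[2]
def cloud(c):
    f=K(c); v,u=np.mgrid[:384,:512]; d=c["depth"]
    P=np.stack([(u-c["cx"])/f*d,(v-c["cy"])/f*d,d],-1)
    P=P@Rc(c).T+np.array(c["position"]); P[d==0]=np.nan
    return P
def save(c,n,box=None,s=1):
    im=c["frame"][...,::-1]
    if box: im=im[box[1]:box[3],box[0]:box[2]]
    cv2.imwrite("pics/"+n,cv2.resize(im,None,fx=s,fy=s,interpolation=cv2.INTER_CUBIC))
def st():
    o=get_obs(); print({k:np.round(o[k],3) for k in("time","tool_pos","tcp_rot","contact_force","grip_width")}); return o
E
python3 - <<'E'
from h import *
o=st(); print(o["joint_positions"],grip_depth)
for n in("scene","top"):
    c=capture(n); save(c,n+"0.png",s=1.5); print(n,c["position"],c["rotation"],c["vertical_fov"],c["cx"],c["cy"])
    for q in["tray","cover_grip","pin0","gauge","bore","tote","saddle0","saddle1","saddle2","saddle3","high_side","wrench","tin","magnet"]:
        for m in mark_of(q,n)[:4]:
            x=m["xy"]; z={"bore":55,"cover_grip":52,"high_side":50,"pin0":16}.get(q,33 if "sad" in q else 0)
            print(q,np.round(x,1),round(m["confidence"],2),np.round(pt(c,x,z)),)
E
```

```text
pics
{'time': np.float64(0.0), 'tool_pos': array([191.   , 488.602, 226.054]), 'tcp_rot': array([-3.14 , -0.   ,  2.769]), 'contact_force': array([-0.135,  0.296,  0.076]), 'grip_width': np.float64(92.18)}
[ 1.05198635e+00  3.42709893e-01  1.52501033e+00  1.78082338e-05
  1.27536173e+00 -1.46043141e-01] 18.8
scene [1170.22071616  361.02047838  533.03119797] [-2.14455283  0.00272007  2.18965252] 53.202242155987044 254.73439642008785 186.73159517350837
tray [378.8 242.6] 0.97 [525. 218.   0.]
tray [173.2 160.3] 0.54 [ 520. -391.    0.]
tray [145.4 207.7] 0.39 [ 723. -277.    0.]
gauge [265.9 210. ] 0.68 [566. -39.   0.]
bore [265.3 186.6] 0.58 [554. -50.  55.]
tote [181.7 174.2] 0.86 [ 562. -316.    0.]
tote [148.3 209.6] 0.65 [ 724. -265.    0.]
saddle0 [174.6 161. ] 0.88 [ 561. -338.   33.]
saddle0 [183.3 164.7] 0.77 [ 562. -305.   33.]
saddle0 [201.8 169.6] 0.61 [ 553. -248.   33.]
saddle0 [153.7 156.7] 0.6 [ 577. -403.   33.]
saddle1 [174.6 161. ] 0.88 [ 561. -338.   33.]
saddle1 [183.3 164.7] 0.77 [ 562. -305.   33.]
saddle1 [201.8 169.6] 0.61 [ 553. -248.   33.]
saddle1 [153.7 15
[... 1294 characters left out ...]
49.   33.]
saddle1 [386.  192.8] 0.67 [ 579. -406.   33.]
saddle1 [345.4 198.5] 0.57 [ 563. -294.   33.]
saddle2 [325.5 201.1] 0.95 [ 555. -239.   33.]
saddle2 [365.2 196.6] 0.76 [ 568. -349.   33.]
saddle2 [386.  192.8] 0.67 [ 579. -406.   33.]
saddle2 [345.4 198.5] 0.57 [ 563. -294.   33.]
saddle3 [325.5 201.1] 0.95 [ 555. -239.   33.]
saddle3 [365.2 196.6] 0.76 [ 568. -349.   33.]
saddle3 [386.  192.8] 0.67 [ 579. -406.   33.]
saddle3 [345.4 198.5] 0.57 [ 563. -294.   33.]
high_side [355.4 182.7] 0.97 [ 606. -318.   50.]
wrench [337.2 142.7] 0.58 [ 725. -279.    0.]
wrench [248.7 199.1] 0.24 [562. -24.   0.]
tin [260.6 147.6] 0.58 [710. -58.   0.]
magnet [251.1 247.3] 0.8 [424. -31.   0.]
```

View top.

View pics/top0.png

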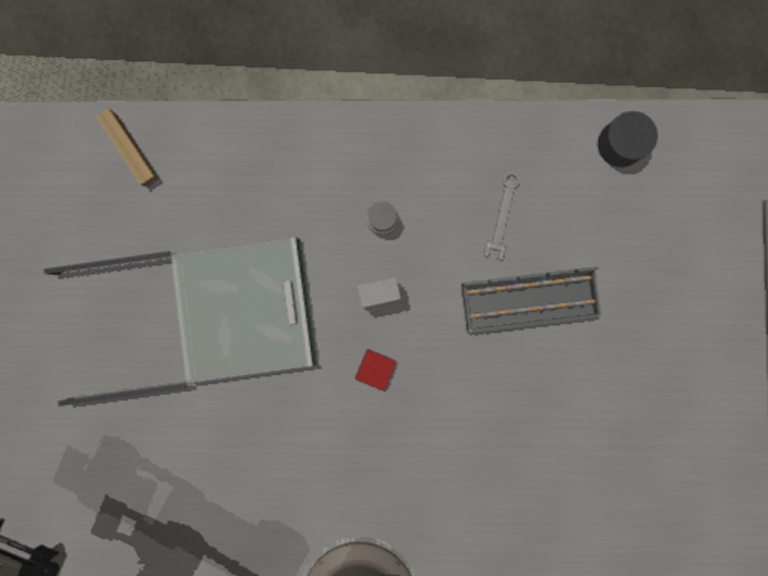

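View pics/scene0.png

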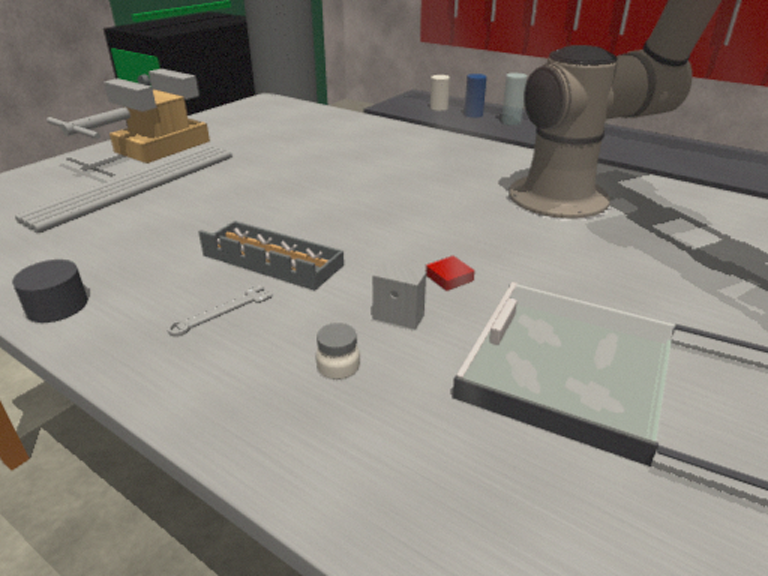

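```bash
cat >> h.py <<'E'
def rect(P,lo,hi,zlo,zhi):
    m=np.all(np.isfinite(P),-1)&(P[...,0]>lo[0])&(P[...,0]<hi[0])&(P[...,1]>lo[1])&(P[...,1]<hi[1])&(P[...,2]>zlo)&(P[...,2]<zhi)
    q=P[m]; return q
def go(*wps,steps=None):
    """wps: (x,y,z,yaw) tool-down targets; prints calls from measured pose"""
    o=get_obs(); p=np.array(o["tool_pos"]); yaw=o["tcp_rot"][2]
    for w in wps:
        d=np.array(w[:3])-p; c,s=np.cos(yaw),np.sin(yaw)
        t=np.array([c*d[0]+s*d[1],s*d[0]-c*d[1],-d[2]])
        dy=(w[3]-yaw+np.pi)%(2*np.pi)-np.pi
        q6=o["joint_positions"][5]
        print("slide",np.round(t/200,3).tolist(),"rotz",round(-dy/np.pi,3),"| rows>=",int(np.ceil(max(np.linalg.norm(d)/60,abs(dy)/.186))))
        p=np.array(w[:3],float);yaw=w[3]
E
python3 - <<'E'
from h import *
for n in("top","scene"):
    c=capture(n);P=cloud(c)
    q=rect(P,(480,60),(620,180),48,75); 
    r=cv2.minAreaRect(q[:,:2].astype(np.float32)); print(n,"handle",len(q),r,np.median(q[:,2]),q[:,2].max())
    q=rect(P,(480,-480),(680,-180),8,60); r=cv2.minAreaRect(q[:,:2].astype(np.float32)); print("tote",len(q),r)
    q=rect(P,(480,-480),(680,-180),44,60)
    if len(q)>5: r=np.polyfit(q[:,1],q[:,0],1); print("wall",len(q),r,q.mean(0),q[:,1].min(),q[:,1].max())
    q=rect(P,(480,-120),(640,40),60,90); r=cv2.minAreaRect(q[:,:2].astype(np.float32)); print("gauge",len(q),r,np.median(q[:,2]))
    s=silhouettes("cover_grip",n); print("cg",[ (x["confidence"],x["box"]) for x in s[:2]])
    for m in spot_in("pin0",n)[:6]: print("pin",np.round(m["box"]),m["confidence"])
E
```

```text
top handle 174 ((553.8134765625, 124.85231018066406), (77.99217987060547, 14.612611770629883), 8.002197265625) 65.49010439724088 72.67579905171601
tote 1570 ((598.2164306640625, -315.55535888671875), (172.57162475585938, 248.3057861328125), 5.46657133102417)
wall 165 [-1.24117589e-01  5.64340160e+02] [ 603.4199577  -314.86107736   50.58728582] -434.8274134610275 -193.65621284298996
gauge 397 ((571.9305419921875, -37.177024841308594), (40.196495056152344, 69.82289123535156), 12.833203315734863) 80.42744116813833
cg [(0.93, [117.1, 159.6, 209.5, 256.6]), (0.74, [238.8, 232.5, 263.0, 261.4])]
scene handle 253 ((555.8311767578125, 125.96757507324219), (80.89157104492188, 14.042766571044922), 7.781986236572266) 66.41588460185386 69.81244300414568
tote 2389 ((599.7520141601562, -313.87725830078125), (173.48651123046875, 248.68701171875), 7.309033393859863)
wall 276 [-1.23578184e-01  5.66281640e+02] [ 603.75856162 -303.26486561   49.24668026] -436.3403819609726 -191.92800133417387
gauge 596 ((572.5637817382812, -36.56904983520508), (43.3469352722168, 70.85187530517578), 13.68989372253418) 80.68820204202547
cg [(0.64, [300.1, 188.8, 449.7, 296.3]), (0.31, [133.0, 148.6, 226.4, 190.8])]
```

Run:
```python
from h import *
go((320,360,200,3.0),(450,220,150,3.28),(555,125.4,100,3.28),(555,125.4,43,3.28))
```

```text
slide [-0.835, -0.366, 0.134] rotz -0.074 | rows>= 4
slide [-0.742, -0.601, 0.25] rotz -0.089 | rows>= 4
slide [-0.455, -0.541, 0.25] rotz -0.0 | rows>= 3
slide [-0.0, 0.0, 0.285] rotz -0.0 | rows>= 1
```

{"op": "servo_tool", "data": {
  "slide": [
    [-0.835,-0.366,0.134],
    [-0.835,-0.366,0.134],
    [-0.835,-0.366,0.134],
    [-0.835,-0.366,0.134],
    [-0.835,-0.366,0.134]
  ],
  "rot": [
    [0,0,-0.074],
    [0,0,-0.074],
    [0,0,-0.074],
    [0,0,-0.074],
    [0,0,-0.074]
  ],
  "claw": [50,50,50,50,50]
}}

```text
time: 2.42
tool_pos: [320.1, 360.1, 200.1]
tcp_rot: [3.141, -0.0, 3.0]
contact_force: [-0.2, -0.1, 0.6]
grip_width: 50.8
```

{"op": "servo_tool", "data": {
  "slide": [
    [-0.742,-0.601,0.25],
    [-0.742,-0.601,0.25],
    [-0.742,-0.601,0.25],
    [-0.742,-0.601,0.25],
    [-0.742,-0.601,0.25]
  ],
  "rot": [
    [0,0,-0.089],
    [0,0,-0.089],
    [0,0,-0.089],
    [0,0,-0.089],
    [0,0,-0.089]
  ],
  "claw": [50,50,50,50,50]
}}

```text
time: 3.05
tool_pos: [450.0, 220.9, 149.8]
tcp_rot: [3.141, -0.001, -3.003]
contact_force: [0.5, 0.3, -0.2]
grip_width: 50.0
```

{"op": "servo_tool", "data": {
  "slide": [
    [-0.455,-0.541,0.25],
    [-0.455,-0.541,0.25],
    [-0.455,-0.541,0.25],
    [-0.455,-0.541,0.25],
    [-0.455,-0.541,0.25]
  ],
  "rot": [
    [0,0,0],
    [0,0,0],
    [0,0,0],
    [0,0,0],
    [0,0,0]
  ],
  "claw": [50,50,50,50,50]
}}

```text
time: 3.68
tool_pos: [554.3, 127.6, 100.6]
tcp_rot: [3.141, 0.0, -3.0]
contact_force: [-0.1, -0.2, -0.3]
grip_width: 49.8
```

{"op": "servo_tool", "data": {
  "slide": [
    [0,0,0.285],
    [0,0,0.285],
    [0,0,0.285],
    [0,0,0.285],
    [0,0,0.285]
  ],
  "rot": [
    [0,0,0],
    [0,0,0],
    [0,0,0],
    [0,0,0],
    [0,0,0]
  ],
  "claw": [50,50,50,10,0]
}}

```text
time: 4.3
tool_pos: [555.8, 125.8, 44.2]
tcp_rot: [-3.142, 0.002, -3.002]
contact_force: [-0.7, -0.4, 0.6]
grip_width: 34.6
```

{"op": "servo_tool", "data": {
  "slide": [
    [0,0,0],
    [0,0,0],
    [0,0,0],
    [0,0,0],
    [0,0,0]
  ],
  "rot": [
    [0,0,0],
    [0,0,0],
    [0,0,0],
    [0,0,0],
    [0,0,0]
  ],
  "claw": [0,0,0,0,0]
}}

```text
time: 4.92
tool_pos: [555.4, 126.0, 43.1]
tcp_rot: [3.141, 0.0, -3.002]
contact_force: [-0.7, 2.7, 3.7]
grip_width: 14.0
```

{"op": "servo_tool", "data": {
  "slide": [
    [0,0.12,0],
    [0,0.3,0],
    [0,0.5,0],
    [0,0.7,0],
    [0,0.9,0]
  ],
  "rot": [
    [0,0,0],
    [0,0,0],
    [0,0,0],
    [0,0,0],
    [0,0,0]
  ],
  "claw": [0,0,0,0,0]
}}

```text
time: 5.55
tool_pos: [529.8, 303.8, 43.1]
tcp_rot: [-3.14, -0.001, -3.002]
contact_force: [-1.6, -4.6, 4.6]
grip_width: 13.7
```

{"op": "servo_tool", "data": {
  "slide": [
    [0,0.15,0],
    [0,0.25,0],
    [0,0.3,0],
    [0,0.3,0],
    [0,0.3,0]
  ],
  "rot": [
    [0,0,0],
    [0,0,0],
    [0,0,0],
    [0,0,0],
    [0,0,0]
  ],
  "claw": [0,0,0,0,0]
}}

```text
time: 6.18
tool_pos: [521.3, 363.4, 43.1]
tcp_rot: [3.142, -0.001, -3.002]
contact_force: [-5.8, 1.3, 4.6]
grip_width: 13.8
```

{"op": "servo_tool", "data": {
  "slide": [
    [0,0,0],
    [0,0,0],
    [0,0,-0.3],
    [0,0,-0.6],
    [0,0,-0.9]
  ],
  "rot": [
    [0,0,0],
    [0,0,0],
    [0,0,0],
    [0,0,0],
    [0,0,0]
  ],
  "claw": [60,60,60,60,60]
}}

```text
time: 6.8
tool_pos: [522.1, 362.9, 224.5]
tcp_rot: [-3.141, -0.0, -3.003]
contact_force: [1.3, 0.5, 0.2]
grip_width: 57.9
```

{"op": "servo_tool", "data": {
  "slide": [
    [0,-0.3,-0.2],
    [0,-0.6,-0.2],
    [0,-0.75,-0.2],
    [0,-0.75,-0.2],
    [0,-0.75,-0.2]
  ],
  "rot": [
    [0,0,0],
    [0,0,0],
    [0,0,0],
    [0,0,0],
    [0,0,0]
  ],
  "claw": [60,60,60,60,60]
}}

```text
time: 7.42
tool_pos: [542.9, 215.1, 262.7]
tcp_rot: [3.141, -0.0, -3.003]
contact_force: [0.4, 0.4, 0.3]
grip_width: 60.7
```

Run:
```python
from h import *
st(); c=capture("wrist"); save(c,"w1.png",s=1.5); print(c["position"],c["rotation"],c["vertical_fov"])
for m in mark_of("pin0","wrist"): print(np.round(m["xy"]),m["confidence"],np.round(pt(c,m["xy"],16),1))
for m in silhouettes("pin0","wrist"): 
    r=cv2.minAreaRect(np.argwhere(m["pixels"])[:,::-1].astype(np.float32)); print(m["confidence"],m["box"],r)
```

```text
{'time': np.float64(7.425), 'tool_pos': array([542.902, 215.105, 262.744]), 'tcp_rot': array([ 3.141, -0.   , -3.003]), 'contact_force': array([0.417, 0.428, 0.341]), 'grip_width': np.float64(60.696)}
[460.89562672 203.93467581 419.90631837] [ 2.83135699e+00 -1.63253755e-04  1.71038613e+00] 61.83186117408213
[221. 191.] 0.96 [592.9 181.4  16. ]
[286. 118.] 0.87 [488.7 250.7  16. ]
[216. 116.] 0.82 [498.2 165.4  16. ]
[288. 195.] 0.68 [585.9 269.9  16. ]
[256. 152.] 0.2 [536. 220.  16.]
0.96 [198.3, 173.3, 241.5, 210.5] ((219.68142700195312, 192.72125244140625), (54.6558837890625, 19.566993713378906), 41.18592834472656)
0.68 [261.3, 181.5, 313.7, 204.2] ((287.54705810546875, 193.78823852539062), (54.77494430541992, 19.95760154724121), 12.52880573272705)
0.67 [185.5, 96.1, 242.0, 135.8] ((213.01174926757812, 115.55294799804688), (62.737735748291016, 20.55466079711914), 32.47119140625)
0.62 [277.0, 87.0, 300.9, 153.6] ((288.96722412109375, 119.86065673828125), (19.46518325805664, 60.93054962158203), 5.194429397583008)
```

View pics/w1.png

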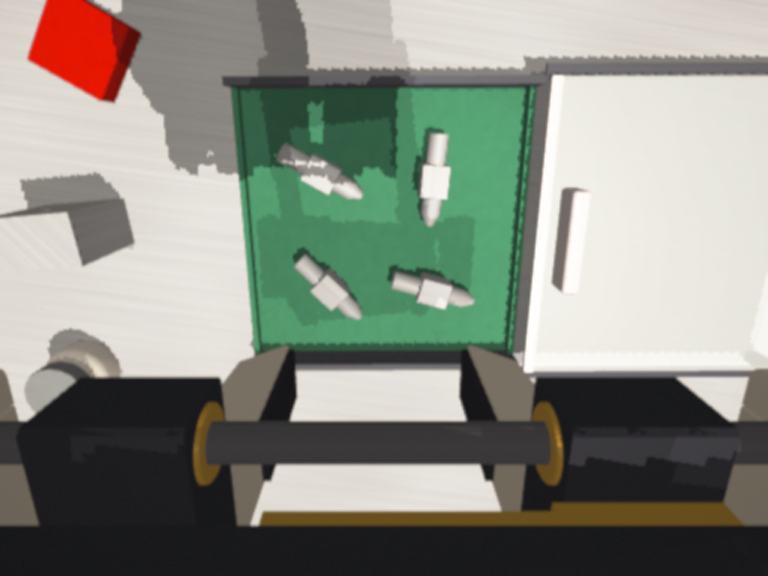

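```bash
cat >> h.py <<'E'
def pins(cam="wrist",c=None):
    c=c or capture(cam); P=cloud(c); out=[]
    for m in silhouettes("pin0",cam):
        M=cv2.erode(m["pixels"].astype(np.uint8),np.ones((1,1)))>0
        v,u=np.nonzero(M); G=np.array([pt(c,(a,b),18) for a,b in zip(u,v)])[:,:2]
        r=cv2.minAreaRect(G.astype(np.float32)); b=cv2.boxPoints(r)
        e=max((b[1]-b[0],b[2]-b[1]),key=np.linalg.norm); ang=np.degrees(np.arctan2(e[1],e[0]))%180
        B=P[M]; B=B[np.isfinite(B).all(1)]; 
        bt=B[B[:,2]>25.0]
        print(round(m["confidence"],2),"rect c",np.round(r[0],1),"size",np.round(r[1],1),"ang",round(ang,1),"| body n",len(bt),np.round(bt[:,:2].mean(0),1) if len(bt) else "", "zmed",np.round(np.median(B[:,2]),1))
E
python3 - <<'E'
from h import *
pins()
E
```

```text
0.84 rect c [595.6 179.9] size [73.3 28.1] ang 52.5 | body n 310 [595.8 180.4] zmed 23.2
0.74 rect c [584.3 269.6] size [72.8 25.7] ang 80.6 | body n 303 [583.8 270.6] zmed 23.5
0.63 rect c [490.  254.9] size [71.4 23. ] ang 4.8 | body n 363 [490.8 254.2] zmed 23.5
0.59 rect c [498.5 162.4] size [74.3 23.5] ang 71.4 | body n 371 [498.  162.8] zmed 23.4
```

Run:
```python
from h import *
A=(595.7,180.2)
go((560,205,240,2.45),(580,190,200,1.64),(*A,100,.916),(*A,8,.916))
```

```text
slide [-0.079, -0.066, 0.113] rotz 0.265 | rows>= 5
slide [-0.125, 0.006, 0.2] rotz 0.258 | rows>= 5
slide [-0.054, 0.075, 0.5] rotz 0.23 | rows>= 4
slide [0.0, 0.0, 0.46] rotz -0.0 | rows>= 2
```

{"op": "servo_tool", "data": {
  "slide": [
    [-0.079,-0.066,0.113],
    [-0.079,-0.066,0.113],
    [-0.079,-0.066,0.113],
    [-0.079,-0.066,0.113],
    [-0.079,-0.066,0.113]
  ],
  "rot": [
    [0,0,0.265],
    [0,0,0.265],
    [0,0,0.265],
    [0,0,0.265],
    [0,0,0.265]
  ],
  "claw": [46,46,46,46,46]
}}

```text
time: 8.3
tool_pos: [560.2, 204.6, 240.1]
tcp_rot: [-3.142, -0.0, 2.445]
contact_force: [0.5, 0.6, -0.0]
grip_width: 46.0
```

{"op": "servo_tool", "data": {
  "slide": [
    [-0.125,0.006,0.2],
    [-0.125,0.006,0.2],
    [-0.125,0.006,0.2],
    [-0.125,0.006,0.2],
    [-0.125,0.006,0.2]
  ],
  "rot": [
    [0,0,0.258],
    [0,0,0.258],
    [0,0,0.258],
    [0,0,0.258],
    [0,0,0.258]
  ],
  "claw": [46,46,46,46,46]
}}

```text
time: 8.93
tool_pos: [580.2, 189.6, 200.1]
tcp_rot: [-3.141, -0.0, 1.635]
contact_force: [-0.6, -0.4, -0.7]
grip_width: 45.7
```

{"op": "servo_tool", "data": {
  "slide": [
    [-0.054,0.075,0.5],
    [-0.054,0.075,0.5],
    [-0.054,0.075,0.5],
    [-0.054,0.075,0.5],
    [-0.054,0.075,0.5]
  ],
  "rot": [
    [0,0,0.23],
    [0,0,0.23],
    [0,0,0.23],
    [0,0,0.23],
    [0,0,0.23]
  ],
  "claw": [46,46,46,46,46]
}}

```text
time: 9.55
tool_pos: [596.0, 179.7, 100.1]
tcp_rot: [-3.141, 0.0, 0.918]
contact_force: [-0.2, -0.2, -0.8]
grip_width: 46.2
```

Run:
```python
from h import *
st(); print(get_obs()["joint_positions"]); c=capture("wrist"); save(c,"w2.png"); pins(c=c)
```

```text
{'time': np.float64(9.55), 'tool_pos': array([595.962, 179.692, 100.074]), 'tcp_rot': array([-3.141,  0.   ,  0.918]), 'contact_force': array([-0.159, -0.172, -0.793]), 'grip_width': np.float64(46.176)}
[1.69757809e-01 6.34060058e-01 1.40415788e+00 8.73155445e-05
 1.10356248e+00 8.22954217e-01]
0.96 rect c [489.5 254.4] size [80.7 23.1] ang 4.5 | body n 861 [491.  254.3] zmed 22.9
0.59 rect c [595.1 179.4] size [77.  22.1] ang 51.8 | body n 867 [595.6 180.4] zmed 23.2
0.58 rect c [583.7 270. ] size [72.8 27.3] ang 84.4 | body n 1111 [584.4 270.4] zmed 23.2
```

View pics/w2.png

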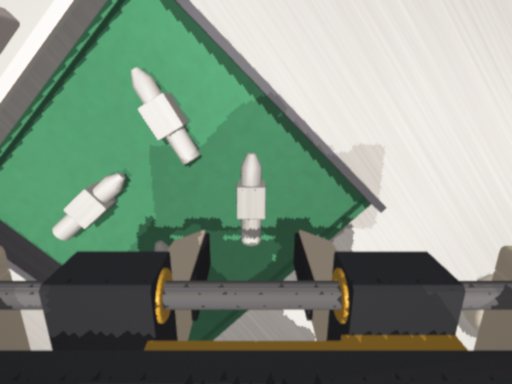

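{"op": "servo_tool", "data": {
  "slide": [
    [0,0,0.25],
    [0,0,0.4],
    [0,0,0.46],
    [0,0,0.46],
    [0,0,0.46]
  ],
  "rot": [
    [0,0,0],
    [0,0,0],
    [0,0,0],
    [0,0,0],
    [0,0,0]
  ],
  "claw": [46,46,46,46,0]
}}

```text
time: 10.28
tool_pos: [597.1, 179.4, 9.8]
tcp_rot: [3.14, -0.002, 0.916]
contact_force: [0.7, 0.1, 0.4]
grip_width: 39.5
```

{"op": "servo_tool", "data": {
  "slide": [
    [0,0,0],
    [0,0,0],
    [0,0,0],
    [0,0,0],
    [0,0,0]
  ],
  "rot": [
    [0,0,0],
    [0,0,0],
    [0,0,0],
    [0,0,0],
    [0,0,0]
  ],
  "claw": [0,0,0,0,0]
}}

```text
time: 10.9
tool_pos: [596.4, 179.2, 9.2]
tcp_rot: [3.141, -0.001, 0.915]
contact_force: [-0.5, 0.3, 5.8]
grip_width: 21.6
```

{"op": "servo_tool", "data": {
  "slide": [
    [0,0,-0.2],
    [0,0,-0.4],
    [0,0,-0.62],
    [0,0,-0.62],
    [0,0,-0.62]
  ],
  "rot": [
    [0,0,0],
    [0,0,0],
    [0,0,0],
    [0,0,0],
    [0,0,0]
  ],
  "claw": [0,0,0,0,0]
}}

```text
time: 11.52
tool_pos: [595.3, 179.0, 131.3]
tcp_rot: [-3.14, 0.001, 0.915]
contact_force: [-0.7, -0.0, -2.2]
grip_width: 21.6
```

Run:
```python
from h import *
st()
go((590,70,140,.7),(580,-90,140,.12),(560,-240,160,.123))
```

```text
{'time': np.float64(11.525), 'tool_pos': array([595.254, 178.963, 131.269]), 'tcp_rot': array([-3.14e+00,  1.00e-03,  9.15e-01]), 'contact_force': array([-0.704, -0.005, -2.159]), 'grip_width': np.float64(21.576)}
slide [-0.448, 0.311, -0.044] rotz 0.069 | rows>= 2
slide [-0.554, 0.58, -0.0] rotz 0.185 | rows>= 4
slide [-0.189, 0.733, -0.1] rotz -0.001 | rows>= 3
```

{"op": "servo_tool", "data": {
  "slide": [
    [-0.448,0.311,-0.044],
    [-0.448,0.311,-0.044],
    [-0.448,0.311,-0.044],
    [-0.448,0.311,-0.044]
  ],
  "rot": [
    [0,0,0.069],
    [0,0,0.069],
    [0,0,0.069],
    [0,0,0.069]
  ],
  "claw": [0,0,0,0]
}}

```text
time: 12.02
tool_pos: [590.0, 70.4, 139.6]
tcp_rot: [-3.139, 0.002, 0.698]
contact_force: [0.3, 0.3, -1.3]
grip_width: 21.8
```

{"op": "servo_tool", "data": {
  "slide": [
    [-0.554,0.58,0],
    [-0.554,0.58,0],
    [-0.554,0.58,0],
    [-0.554,0.58,0],
    [-0.554,0.58,0]
  ],
  "rot": [
    [0,0,0.185],
    [0,0,0.185],
    [0,0,0.185],
    [0,0,0.185],
    [0,0,0.185]
  ],
  "claw": [0,0,0,0,0]
}}

```text
time: 12.65
tool_pos: [580.4, -88.4, 140.4]
tcp_rot: [-3.14, 0.001, 0.12]
contact_force: [0.6, -0.2, -2.1]
grip_width: 21.7
```

{"op": "servo_tool", "data": {
  "slide": [
    [-0.189,0.733,-0.1],
    [-0.189,0.733,-0.1],
    [-0.189,0.733,-0.1],
    [-0.189,0.733,-0.1],
    [-0.189,0.733,-0.1]
  ],
  "rot": [
    [0,0,0],
    [0,0,0],
    [0,0,0],
    [0,0,0],
    [0,0,0]
  ],
  "claw": [0,0,0,0,0]
}}

```text
time: 13.28
tool_pos: [560.4, -237.9, 160.7]
tcp_rot: [-3.14, 0.0, 0.12]
contact_force: [-0.5, 0.4, -1.1]
grip_width: 22.0
```

Run:
```python
from h import *
st(); c=capture("wrist"); save(c,"w3.png",s=1.5); print(c["position"])
for m in mark_of("saddle0","wrist"): print(np.round(m["xy"],1),round(m["confidence"],2),np.round(pt(c,m["xy"],33),1))
for q,z in(("tote",0),("high_side",50)):
  for m in mark_of(q,"wrist")[:2]: print(q,np.round(m["xy"],1),round(m["confidence"],2),np.round(pt(c,m["xy"],z),1))
P=cloud(c); q=rect(P,(450,-480),(680,-150),45,58); f=np.polyfit(q[:,1],q[:,0],1); print(len(q),f,q.min(0),q.max(0)); 
q=rect(P,(450,-480),(680,-150),25,33); print(len(q),cv2.minAreaRect(q[:,:2].astype(np.float32)))
```

```text
{'time': np.float64(13.275), 'tool_pos': array([ 560.419, -237.853,  160.689]), 'tcp_rot': array([-3.14,  0.  ,  0.12]), 'contact_force': array([-0.486,  0.356, -1.109]), 'grip_width': np.float64(22.037)}
[ 642.95888796 -227.72224464  317.7470099 ]
[249.9 186.9] 0.94 [ 557.3 -236.2   33. ]
[310.1 188. ] 0.93 [ 563.  -291.8   33. ]
[370.5 183.7] 0.83 [ 573.9 -346.5   33. ]
[422.9 181.1] 0.67 [ 582.1 -393.8   33. ]
tote [331.8 177.5] 0.94 [ 567.6 -319.3    0. ]
high_side [347.9 151.1] 0.7 [ 603.7 -313.9   50. ]
1885 [-1.25376623e-01  5.62656205e+02] [ 583.64461159 -435.62999705   45.00047771] [ 619.68176043 -191.49561079   51.52308593]
3663 ((558.9728393554688, -319.1101989746094), (92.81460571289062, 247.23001098632812), 6.999171733856201)
```

View pics/w3.png

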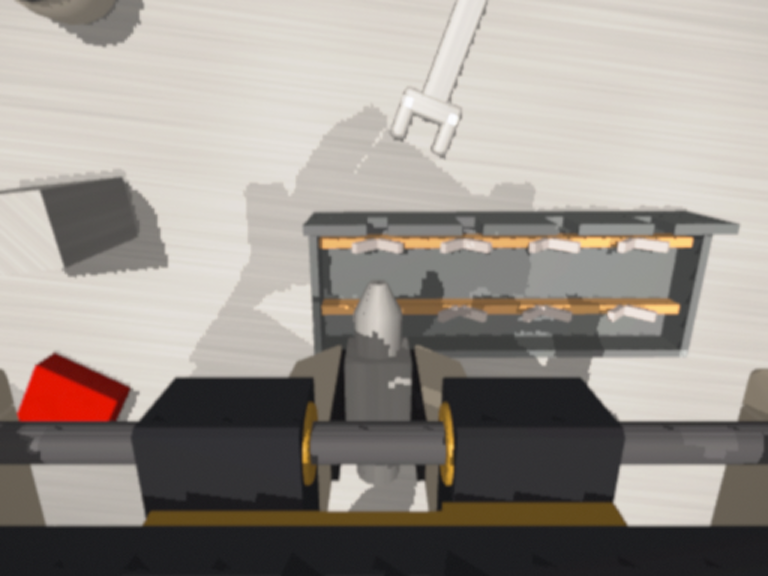

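Run:
```python
from h import *
c=capture("wrist")
O=np.array([568.5,-318.5]); a=.122; X=np.array([np.cos(a),np.sin(a)]); Y=np.array([-np.sin(a),np.cos(a)])
def T(p): d=np.array(p)[...,:2]-O; return np.stack([d@X,d@Y],-1)
for u in(377,466,554,643): print("saddle",np.round(T(pt(c,(u/1.5,245/1.5),34)),1))
for u,v in((377,222),(467,222),(559,223),(651,224)): print("notch",np.round(T(pt(c,(u/1.5,v/1.5),45)),1))
q=rect(cloud(c),(450,-480),(680,-150),46.5,54); t=T(q); h,e=np.histogram(t[:,1],np.arange(-126,128,2)); print([(int(b),int(n)) for b,n in zip(e,h)])
top=rect(cloud(c),(450,-480),(680,-150),49,54); print("wall x",np.percentile(T(top)[:,0],[3,50,97]))
```

```text
saddle [21.4 81. ]
saddle [21.3 27.4]
saddle [ 21.2 -25.7]
saddle [ 21.1 -79.3]
notch [37.2 81. ]
notch [37.1 29.6]
notch [ 36.5 -23. ]
notch [ 35.8 -75.6]
[(-126, 0), (-124, 1), (-122, 18), (-120, 15), (-118, 24), (-116, 16), (-114, 20), (-112, 20), (-110, 17), (-108, 23), (-106, 14), (-104, 22), (-102, 18), (-100, 19), (-98, 20), (-96, 17), (-94, 19), (-92, 18), (-90, 20), (-88, 21), (-86, 11), (-84, 0), (-82, 0), (-80, 0), (-78, 0), (-76, 0), (-74, 19), (-72, 19), (-70, 20), (-68, 18), (-66, 20), (-64, 17), (-62, 20), (-60, 17), (-58, 17), (-56, 20), (-54, 23), (-52, 16), (-50, 19), (-48, 20), (-46, 16), (-44, 19), (-42, 20), (-40, 19), (-38, 17), (-36, 21), (-34, 20), (-32, 9), (-30, 0), (-28, 0), (-26, 0), (-24, 0), (-22, 0), (-20, 20), (-18, 15), (-16, 17), (-14, 18), (-12, 19), (-10, 18), (-8, 17), (-6, 19), (-4, 16), (-2, 19), (0, 18), (2, 17), (4, 19), (6, 17), (8, 18), (10, 17), (12, 17), (14, 14), (16, 21), (18, 14), (20, 20), (22, 2), (24, 0), (26, 0), (28, 0), (30, 0), (32, 0), (34, 14), (36, 17), (38, 18), (40, 14), (42, 18), (44, 17), (46, 14), (48, 21), (50, 14), (52, 15), (54, 22), (56, 14), (58, 14), (60, 21), (62, 14), (64, 15), (66, 20), (68, 14), (70, 21), (72, 14), (74, 14), (76, 0), (78, 0), (80, 0), (82, 0), (84, 0), (86, 0), (88, 24), (90, 16), (92, 18), (94, 22), (96, 16), (98, 22), (100, 18), (102, 16), (104, 24), (106, 16), (108, 16), (110, 22), (112, 17), (114, 18), (116, 22), (118, 16), (120, 19), (122, 21), (124, 0)]
wall x [30.78221896 33.63041813 36.34755699]
```

```bash
cat >> h.py <<'E'
TA=.122; TO=np.array([568.0,-317.35]); TX=np.array([np.cos(TA),np.sin(TA)]); TY=np.array([-np.sin(TA),np.cos(TA)])
def S(y,dx): return tuple(TO+TX*dx+TY*y)
def T(p): d=np.array(p)[...,:2]-TO; return np.round(np.stack([d@TX,d@TY],-1),1)
E
python3 - <<'E'
from h import *
go((*S(81,-5),60,TA),(*S(81,-5),31,TA))
E
```

```text
slide [-0.035, -0.01, 0.505] rotz -0.001 | rows>= 2
slide [0.0, 0.0, 0.145] rotz -0.0 | rows>= 1
```

{"op": "servo_tool", "data": {
  "slide": [
    [-0.035,-0.01,0.2],
    [-0.035,-0.01,0.4],
    [-0.035,-0.01,0.505],
    [-0.035,-0.01,0.505],
    [-0.035,-0.01,0.505]
  ],
  "rot": [
    [0,0,0],
    [0,0,0],
    [0,0,0],
    [0,0,0],
    [0,0,0]
  ],
  "claw": [0,0,0,0,0]
}}

```text
time: 14.15
tool_pos: [553.7, -238.9, 61.2]
tcp_rot: [3.141, -0.002, 0.118]
contact_force: [0.5, 0.7, -0.5]
grip_width: 21.7
```

{"op": "servo_tool", "data": {
  "slide": [
    [0,0,0.06],
    [0,0,0.12],
    [0,0,0.145],
    [0,0,0.145],
    [0,0,0.145]
  ],
  "rot": [
    [0,0,0],
    [0,0,0],
    [0,0,0],
    [0,0,0],
    [0,0,0]
  ],
  "claw": [0,0,0,0,0]
}}

```text
time: 14.78
tool_pos: [553.1, -238.9, 31.3]
tcp_rot: [3.141, -0.0, 0.117]
contact_force: [0.8, 0.7, -1.3]
grip_width: 21.4
```

Run:
```python
from h import *
o=st(); print(T(o["tool_pos"])); c=capture("wrist"); save(c,"w4.png",s=1.5)
```

```text
{'time': np.float64(14.775), 'tool_pos': array([ 553.073, -238.916,   31.33 ]), 'tcp_rot': array([ 3.141, -0.   ,  0.117]), 'contact_force': array([ 0.841,  0.739, -1.282]), 'grip_width': np.float64(21.404)}
[-5.3 79.7]
```

View pics/w4.png

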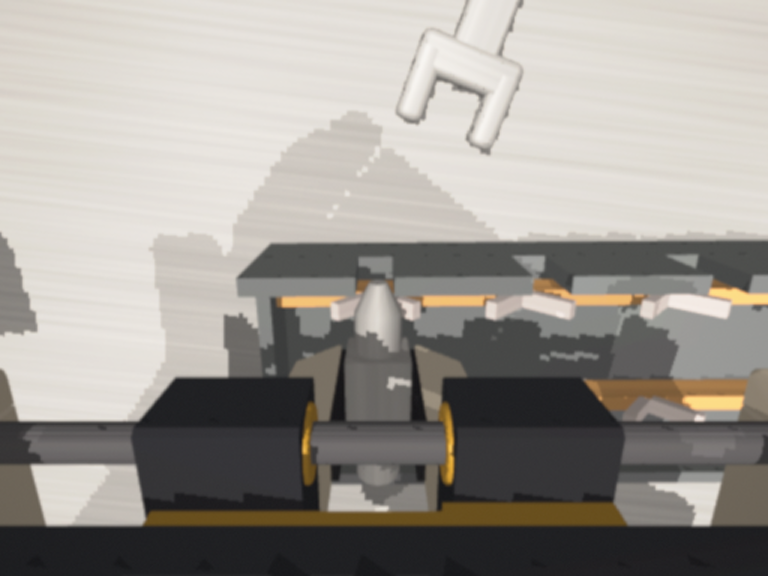

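{"op": "servo_tool", "data": {
  "slide": [
    [0,0,0.012],
    [0,0,0.023],
    [0,0,0.023],
    [0,0,0.023]
  ],
  "rot": [
    [0,0,0],
    [0,0,0],
    [0,0,0],
    [0,0,0]
  ],
  "claw": [0,0,0,0]
}}

```text
time: 15.32
tool_pos: [553.0, -238.5, 26.7]
tcp_rot: [-3.141, -0.0, 0.117]
contact_force: [0.2, 1.9, 1.1]
grip_width: 22.0
```

{"op": "servo_tool", "data": {
  "slide": [
    [0.01,0,0],
    [0.02,0,0],
    [0.027,0,0],
    [0.027,0,0]
  ],
  "rot": [
    [0,0,0],
    [0,0,0],
    [0,0,0],
    [0,0,0]
  ],
  "claw": [0,0,0,0]
}}

```text
time: 15.82
tool_pos: [558.1, -237.7, 26.4]
tcp_rot: [-3.141, 0.0, 0.117]
contact_force: [-2.8, 3.9, 3.1]
grip_width: 21.9
```

{"op": "servo_tool", "data": {
  "slide": [
    [0.008,0,0],
    [0.015,0,0],
    [0.015,0,0]
  ],
  "rot": [
    [0,0,0],
    [0,0,0],
    [0,0,0]
  ],
  "claw": [0,0,0]
}}

```text
time: 16.2
tool_pos: [559.6, -237.5, 26.3]
tcp_rot: [-3.14, 0.003, 0.118]
contact_force: [-8.2, 2.5, 7.4]
grip_width: 21.5
```

{"op": "servo_tool", "data": {
  "slide": [
    [0,0,0],
    [0,0,0],
    [0,0,0],
    [0,0,-0.2],
    [0,0,-0.45]
  ],
  "rot": [
    [0,0,0],
    [0,0,0],
    [0,0,0],
    [0,0,0],
    [0,0,0]
  ],
  "claw": [32,32,32,32,32]
}}

```text
time: 16.82
tool_pos: [560.7, -237.6, 116.4]
tcp_rot: [-3.14, 0.002, 0.117]
contact_force: [1.2, -1.5, 1.5]
grip_width: 32.0
```

{"op": "servo_tool", "data": {
  "slide": [
    [0,0,-0.2],
    [0,0,-0.2],
    [0,0,-0.2]
  ],
  "rot": [
    [0,0,0],
    [0,0,0],
    [0,0,0]
  ],
  "claw": [46,46,46]
}}

```text
time: 17.2
tool_pos: [560.9, -237.6, 155.9]
tcp_rot: [-3.141, 0.001, 0.117]
contact_force: [-0.1, 0.6, -0.4]
grip_width: 46.0
```

```bash
cat >> h.py <<'E'
def racked(cam="wrist"):
    c=capture(cam); P=cloud(c)
    q=rect(P,(500,-450),(660,-190),36,48); t=T(q)   # body tops ~44, shanks 41
    for y in(81,27,-27,-81):
        k=np.abs(t[:,1]-y)<14; kk=k&(t[:,0]<29)&(t[:,0]>-48)&(q[:,2]>37)
        b=k&(q[:,2]>42.3)&(np.abs(t[:,0])<22)
        if b.sum()>8: print("pin at",y,"n",b.sum(),"body x",np.percentile(t[b,0],[3,97]),"y",np.percentile(t[b,1],[3,97]),"z",np.round(np.median(q[b,2]),1),"all x",np.percentile(t[kk,0],[1,99]))
    return c
E
python3 - <<'E'
from h import *
st(); racked(); c=racked("top"); pins("top",c)
go((580,-90,140,.5),(560,70,140,1.3),(584.2,250,110,1.42),(584.2,270.5,100,1.42))
E
```

```text
{'time': np.float64(17.2), 'tool_pos': array([ 560.916, -237.627,  155.87 ]), 'tcp_rot': array([-3.141e+00,  1.000e-03,  1.170e-01]), 'contact_force': array([-0.057,  0.563, -0.394]), 'grip_width': np.float64(45.997)}
pin at 81 n 670 body x [-11.2  13.4] y [70.3 91.3] z 43.4 all x [-35.     28.052]
0.55 rect c [499.2 160.5] size [68.2 22.2] ang 71.9 | body n 83 [499.3 160.3] zmed 25.3
0.44 rect c [492.9 254. ] size [67.7 22.7] ang 1.0 | body n 73 [492.  252.3] zmed 24.3
slide [0.183, -0.721, 0.075] rotz -0.122 | rows>= 3
slide [0.296, -0.75, -0.0] rotz -0.255 | rows>= 5
slide [0.9, -0.124, 0.15] rotz -0.038 | rows>= 4
slide [0.101, -0.015, 0.05] rotz -0.0 | rows>= 1
```

{"op": "servo_tool", "data": {
  "slide": [
    [0.183,-0.721,0.075],
    [0.183,-0.721,0.075],
    [0.183,-0.721,0.075],
    [0.183,-0.721,0.075]
  ],
  "rot": [
    [0,0,-0.122],
    [0,0,-0.122],
    [0,0,-0.122],
    [0,0,-0.122]
  ],
  "claw": [46,46,46,46]
}}

```text
time: 17.85
tool_pos: [580.3, -88.3, 140.3]
tcp_rot: [-3.14, 0.001, 0.504]
contact_force: [0.1, -1.5, -1.1]
grip_width: 45.7
```

{"op": "servo_tool", "data": {
  "slide": [
    [0.296,-0.75,0],
    [0.296,-0.75,0],
    [0.296,-0.75,0],
    [0.296,-0.75,0],
    [0.296,-0.75,0]
  ],
  "rot": [
    [0,0,-0.255],
    [0,0,-0.255],
    [0,0,-0.255],
    [0,0,-0.255],
    [0,0,-0.255]
  ],
  "claw": [46,46,46,46,46]
}}

```text
time: 18.48
tool_pos: [560.7, 69.0, 141.1]
tcp_rot: [-3.141, 0.001, 1.305]
contact_force: [0.3, -0.0, -0.2]
grip_width: 46.5
```

{"op": "servo_tool", "data": {
  "slide": [
    [0.9,-0.124,0.15],
    [0.9,-0.124,0.15],
    [0.9,-0.124,0.15],
    [0.9,-0.124,0.15],
    [0.9,-0.124,0.15]
  ],
  "rot": [
    [0,0,-0.038],
    [0,0,-0.038],
    [0,0,-0.038],
    [0,0,-0.038],
    [0,0,-0.038]
  ],
  "claw": [46,46,46,46,46]
}}

```text
time: 19.1
tool_pos: [584.8, 248.5, 110.9]
tcp_rot: [-3.141, 0.001, 1.42]
contact_force: [-0.3, -0.7, -0.2]
grip_width: 46.1
```

Run:
```python
from h import *
st(); c=capture("wrist"); save(c,"w5.png"); pins(c=c)
go((584.2,270.5,60,1.42),(584.2,270.5,10,1.42))
```

```text
{'time': np.float64(19.1), 'tool_pos': array([584.807, 248.454, 110.889]), 'tcp_rot': array([-3.141e+00,  1.000e-03,  1.420e+00]), 'contact_force': array([-0.349, -0.65 , -0.25 ]), 'grip_width': np.float64(46.062)}
0.9 rect c [583.7 269.8] size [75.8 22.5] ang 81.9 | body n 881 [584.2 270.9] zmed 23.3
0.82 rect c [489.5 254.2] size [77.5 27.2] ang 5.7 | body n 773 [491.1 254.8] zmed 22.9
slide [0.111, -0.022, 0.258] rotz -0.0 | rows>= 1
slide [0.0, 0.0, 0.25] rotz -0.0 | rows>= 1
```

View pics/w5.png

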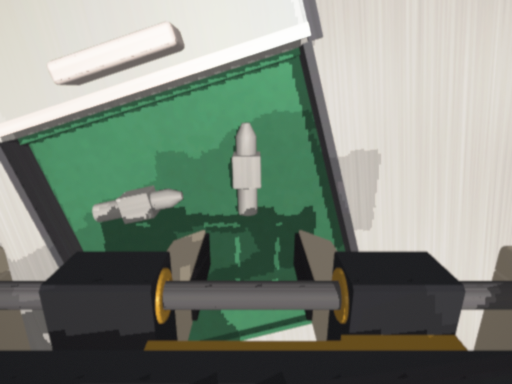

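{"op": "servo_tool", "data": {
  "slide": [
    [0.111,-0.022,0.258],
    [0.111,-0.022,0.258],
    [0.111,-0.022,0.42],
    [0.111,-0.022,0.508],
    [0.111,-0.022,0.508]
  ],
  "rot": [
    [0,0,0],
    [0,0,0],
    [0,0,0],
    [0,0,0],
    [0,0,0]
  ],
  "claw": [46,46,46,46,46]
}}

```text
time: 19.82
tool_pos: [583.4, 271.4, 9.7]
tcp_rot: [-3.14, 0.001, 1.42]
contact_force: [0.2, -0.1, -0.6]
grip_width: 46.1
```

{"op": "servo_tool", "data": {
  "slide": [
    [0,0,0],
    [0,0,0],
    [0,0,0],
    [0,0,0],
    [0,0,0]
  ],
  "rot": [
    [0,0,0],
    [0,0,0],
    [0,0,0],
    [0,0,0],
    [0,0,0]
  ],
  "claw": [0,0,0,0,0]
}}

```text
time: 20.45
tool_pos: [584.0, 272.6, 10.8]
tcp_rot: [3.14, -0.001, 1.421]
contact_force: [0.0, -0.3, 6.0]
grip_width: 21.8
```

{"op": "servo_tool", "data": {
  "slide": [
    [0,0,-0.2],
    [0,0,-0.4],
    [0,0,-0.62],
    [0,0,-0.62],
    [0,0,-0.62]
  ],
  "rot": [
    [0,0,0],
    [0,0,0],
    [0,0,0],
    [0,0,0],
    [0,0,0]
  ],
  "claw": [0,0,0,0,0]
}}

```text
time: 21.08
tool_pos: [582.7, 272.2, 132.7]
tcp_rot: [-3.14, 0.001, 1.421]
contact_force: [0.9, -0.0, -2.7]
grip_width: 21.7
```

Run:
```python
from h import *
st()
go((570,110,150,1.2),(575,-60,150,.4),(575,-230,140,TA),(*S(26,-5),70,TA),(*S(26,-5),31,TA))
```

```text
{'time': np.float64(21.075), 'tool_pos': array([582.731, 272.206, 132.683]), 'tcp_rot': array([-3.140e+00,  1.000e-03,  1.421e+00]), 'contact_force': array([ 8.910e-01, -1.000e-03, -2.689e+00]), 'grip_width': np.float64(21.746)}
slide [-0.811, 0.058, -0.087] rotz 0.07 | rows>= 3
slide [-0.783, 0.331, -0.0] rotz 0.255 | rows>= 5
slide [-0.331, 0.783, 0.05] rotz 0.088 | rows>= 3
slide [-0.113, 0.299, 0.35] rotz -0.0 | rows>= 2
slide [0.0, 0.0, 0.195] rotz -0.0 | rows>= 1
```

{"op": "servo_tool", "data": {
  "slide": [
    [-0.811,0.058,-0.087],
    [-0.811,0.058,-0.087],
    [-0.811,0.058,-0.087],
    [-0.811,0.058,-0.087]
  ],
  "rot": [
    [0,0,0.07],
    [0,0,0.07],
    [0,0,0.07],
    [0,0,0.07]
  ],
  "claw": [0,0,0,0]
}}

```text
time: 21.58
tool_pos: [569.9, 107.6, 149.7]
tcp_rot: [-3.139, 0.002, 1.197]
contact_force: [-0.2, 0.1, -1.7]
grip_width: 22.1
```

{"op": "servo_tool", "data": {
  "slide": [
    [-0.783,0.331,0],
    [-0.783,0.331,0],
    [-0.783,0.331,0],
    [-0.783,0.331,0],
    [-0.783,0.331,0]
  ],
  "rot": [
    [0,0,0.255],
    [0,0,0.255],
    [0,0,0.255],
    [0,0,0.255],
    [0,0,0.255]
  ],
  "claw": [0,0,0,0,0]
}}

```text
time: 22.2
tool_pos: [575.4, -59.2, 149.4]
tcp_rot: [-3.139, 0.002, 0.396]
contact_force: [-0.0, 0.2, -1.6]
grip_width: 21.8
```

{"op": "servo_tool", "data": {
  "slide": [
    [-0.331,0.783,0.05],
    [-0.331,0.783,0.05],
    [-0.331,0.783,0.05],
    [-0.331,0.783,0.05],
    [-0.331,0.783,0.05]
  ],
  "rot": [
    [0,0,0.088],
    [0,0,0.088],
    [0,0,0.088],
    [0,0,0.088],
    [0,0,0.088]
  ],
  "claw": [0,0,0,0,0]
}}

```text
time: 22.82
tool_pos: [575.7, -228.2, 139.8]
tcp_rot: [-3.139, 0.002, 0.124]
contact_force: [-0.5, 0.4, -1.7]
grip_width: 22.0
```

{"op": "servo_tool", "data": {
  "slide": [
    [-0.113,0.299,0],
    [-0.113,0.299,0.1],
    [-0.113,0.299,0.35],
    [-0.113,0.299,0.35],
    [-0.113,0.299,0.35]
  ],
  "rot": [
    [0,0,0],
    [0,0,0],
    [0,0,0],
    [0,0,0],
    [0,0,0]
  ],
  "claw": [0,0,0,0,0]
}}

```text
time: 23.45
tool_pos: [562.1, -290.9, 72.7]
tcp_rot: [3.141, -0.001, 0.125]
contact_force: [0.6, 0.3, -0.8]
grip_width: 21.8
```

Run:
```python
from h import *
o=st(); print(T(o["tool_pos"]))
go((*S(26.5,-5),32,TA))
```

```text
{'time': np.float64(23.45), 'tool_pos': array([ 562.066, -290.913,   72.652]), 'tcp_rot': array([ 3.141e+00, -1.000e-03,  1.250e-01]), 'contact_force': array([ 0.571,  0.346, -0.804]), 'grip_width': np.float64(21.822)}
[-2.7 27. ]
slide [-0.012, 0.002, 0.203] rotz 0.001 | rows>= 1
```

{"op": "servo_tool", "data": {
  "slide": [
    [-0.006,0.002,0.08],
    [-0.006,0.002,0.15],
    [-0.006,0.002,0.2],
    [-0.006,0.002,0.2],
    [-0.006,0.002,0.2]
  ],
  "rot": [
    [0,0,0],
    [0,0,0],
    [0,0,0],
    [0,0,0],
    [0,0,0]
  ],
  "claw": [0,0,0,0,0]
}}

```text
time: 24.08
tool_pos: [560.0, -292.5, 31.5]
tcp_rot: [3.141, -0.0, 0.123]
contact_force: [-0.4, 0.3, -2.2]
grip_width: 22.1
```

{"op": "servo_tool", "data": {
  "slide": [
    [0,0,0.012],
    [0,0,0.022],
    [0,0,0.022],
    [0,0,0.022]
  ],
  "rot": [
    [0,0,0],
    [0,0,0],
    [0,0,0],
    [0,0,0]
  ],
  "claw": [0,0,0,0]
}}

```text
time: 24.58
tool_pos: [560.2, -292.0, 28.1]
tcp_rot: [-3.142, -0.001, 0.123]
contact_force: [-2.1, 3.5, 6.0]
grip_width: 21.9
```

{"op": "servo_tool", "data": {
  "slide": [
    [0.01,0,0],
    [0.02,0,0],
    [0.027,0,0],
    [0.033,0,0],
    [0.033,0,0]
  ],
  "rot": [
    [0,0,0],
    [0,0,0],
    [0,0,0],
    [0,0,0],
    [0,0,0]
  ],
  "claw": [0,0,0,0,0]
}}

```text
time: 25.2
tool_pos: [565.4, -291.2, 27.9]
tcp_rot: [-3.141, 0.002, 0.123]
contact_force: [-6.0, 1.6, 7.5]
grip_width: 21.5
```

{"op": "servo_tool", "data": {
  "slide": [
    [0.008,0,0],
    [0.015,0,0],
    [0.015,0,0]
  ],
  "rot": [
    [0,0,0],
    [0,0,0],
    [0,0,0]
  ],
  "claw": [0,0,0]
}}

```text
time: 25.58
tool_pos: [568.0, -290.9, 27.9]
tcp_rot: [-3.14, 0.002, 0.123]
contact_force: [-6.7, 2.0, 9.1]
grip_width: 21.5
```

{"op": "servo_tool", "data": {
  "slide": [
    [0.006,0,0],
    [0.01,0,0],
    [0.01,0,0]
  ],
  "rot": [
    [0,0,0],
    [0,0,0],
    [0,0,0]
  ],
  "claw": [0,0,0]
}}

```text
time: 25.95
tool_pos: [568.5, -290.8, 27.9]
tcp_rot: [-3.14, 0.005, 0.123]
contact_force: [-12.9, 0.5, 11.4]
grip_width: 22.0
```

Force rose sharply, so the pin is home. Release and check.

{"op": "servo_tool", "data": {
  "slide": [
    [-0.008,0,0],
    [-0.008,0,0],
    [-0.008,0,0],
    [-0.008,0,-0.2],
    [-0.008,0,-0.45]
  ],
  "rot": [
    [0,0,0],
    [0,0,0],
    [0,0,0],
    [0,0,0],
    [0,0,0]
  ],
  "claw": [32,32,32,32,32]
}}

```text
time: 26.58
tool_pos: [569.2, -290.6, 116.6]
tcp_rot: [-3.14, 0.002, 0.124]
contact_force: [1.0, -0.4, 0.8]
grip_width: 32.2
```

{"op": "servo_tool", "data": {
  "slide": [
    [0,0,-0.2],
    [0,0,-0.2],
    [0,0,-0.2]
  ],
  "rot": [
    [0,0,0],
    [0,0,0],
    [0,0,0]
  ],
  "claw": [46,46,46]
}}

```text
time: 26.95
tool_pos: [569.4, -290.8, 156.1]
tcp_rot: [-3.141, 0.001, 0.124]
contact_force: [0.3, 0.2, -0.7]
grip_width: 45.7
```

Run:
```python
from h import *
st(); racked(); c=racked("top"); pins("top",c)
go((540,-130,140,.5),(520,50,140,1.24),(505,145,110,1.25))
```

```text
{'time': np.float64(26.95), 'tool_pos': array([ 569.435, -290.774,  156.134]), 'tcp_rot': array([-3.141e+00,  1.000e-03,  1.240e-01]), 'contact_force': array([ 0.317,  0.153, -0.685]), 'grip_width': np.float64(45.673)}
pin at 81 n 640 body x [-10.466  13.383] y [70.2 90.8] z 43.4 all x [-35.224  27.872]
pin at 27 n 644 body x [-10.471  13.6  ] y [16.6 36.9] z 43.4 all x [-34.941  28.023]
pin at 81 n 13 body x [-9.028 13.892] y [87.68  91.056] z 44.3 all x [-27.63   17.307]
0.69 rect c [498.6 160.2] size [69.1 21.3] ang 71.9 | body n 80 [499.3 160.7] zmed 25.3
0.54 rect c [491.5 252.6] size [70.5 25.5] ang 1.0 | body n 73 [490.5 252.4] zmed 24.4
slide [-0.045, -0.815, 0.076] rotz -0.12 | rows>= 3
slide [0.344, -0.838, -0.0] rotz -0.236 | rows>= 4
slide [0.425, -0.225, 0.15] rotz -0.003 | rows>= 2
```

{"op": "servo_tool", "data": {
  "slide": [
    [-0.045,-0.815,0.076],
    [-0.045,-0.815,0.076],
    [-0.045,-0.815,0.076],
    [-0.045,-0.815,0.076]
  ],
  "rot": [
    [0,0,-0.12],
    [0,0,-0.12],
    [0,0,-0.12],
    [0,0,-0.12]
  ],
  "claw": [46,46,46,46]
}}

```text
time: 27.6
tool_pos: [539.7, -127.7, 140.7]
tcp_rot: [-3.139, 0.002, 0.504]
contact_force: [-0.6, -0.4, -1.3]
grip_width: 46.1
```

{"op": "servo_tool", "data": {
  "slide": [
    [0.344,-0.838,0],
    [0.344,-0.838,0],
    [0.344,-0.838,0],
    [0.344,-0.838,0],
    [0.344,-0.838,0]
  ],
  "rot": [
    [0,0,-0.236],
    [0,0,-0.236],
    [0,0,-0.236],
    [0,0,-0.236],
    [0,0,-0.236]
  ],
  "claw": [46,46,46,46,46]
}}

```text
time: 28.22
tool_pos: [521.0, 49.3, 141.3]
tcp_rot: [-3.141, 0.0, 1.241]
contact_force: [0.7, -0.5, -0.1]
grip_width: 46.1
```

{"op": "servo_tool", "data": {
  "slide": [
    [0.425,-0.225,0.15],
    [0.425,-0.225,0.15],
    [0.425,-0.225,0.15],
    [0.425,-0.225,0.15],
    [0.425,-0.225,0.15]
  ],
  "rot": [
    [0,0,0],
    [0,0,0],
    [0,0,0],
    [0,0,0],
    [0,0,0]
  ],
  "claw": [46,46,46,46,46]
}}

```text
time: 28.85
tool_pos: [506.3, 143.2, 112.0]
tcp_rot: [3.141, -0.0, 1.239]
contact_force: [1.3, -0.5, 0.3]
grip_width: 46.0
```

Run:
```python
from h import *
st(); c=capture("wrist"); save(c,"w6.png"); pins(c=c)
go((498,162.3,60,1.25),(498,162.3,11,1.25))
```

```text
{'time': np.float64(28.85), 'tool_pos': array([506.28 , 143.187, 112.038]), 'tcp_rot': array([ 3.141, -0.   ,  1.239]), 'contact_force': array([ 1.252, -0.507,  0.28 ]), 'grip_width': np.float64(45.991)}
0.74 rect c [497.7 162.4] size [76.3 22. ] ang 69.3 | body n 818 [498. 163.] zmed 23.3
0.68 rect c [489.3 254.4] size [73.8 24. ] ang 4.0 | body n 1141 [490.6 254.3] zmed 23.5
slide [0.076, -0.068, 0.26] rotz -0.003 | rows>= 1
slide [0.0, 0.0, 0.245] rotz -0.0 | rows>= 1
```

View pics/w6.png

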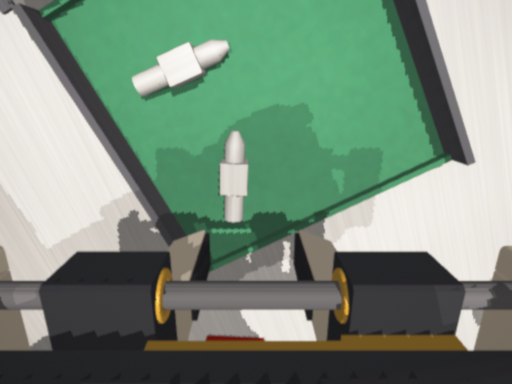

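{"op": "servo_tool", "data": {
  "slide": [
    [0.076,-0.068,0.2],
    [0.076,-0.068,0.26],
    [0.076,-0.068,0.42],
    [0.076,-0.068,0.505],
    [0.076,-0.068,0.505]
  ],
  "rot": [
    [0,0,0],
    [0,0,0],
    [0,0,0],
    [0,0,0],
    [0,0,0]
  ],
  "claw": [46,46,46,46,46]
}}

```text
time: 29.58
tool_pos: [497.3, 162.6, 10.2]
tcp_rot: [-3.14, 0.001, 1.241]
contact_force: [-0.1, -0.2, 0.4]
grip_width: 45.9
```

{"op": "servo_tool", "data": {
  "slide": [
    [0,0,0],
    [0,0,0],
    [0,0,0],
    [0,0,0],
    [0,0,0]
  ],
  "rot": [
    [0,0,0],
    [0,0,0],
    [0,0,0],
    [0,0,0],
    [0,0,0]
  ],
  "claw": [0,0,0,0,0]
}}

```text
time: 30.2
tool_pos: [498.0, 163.4, 11.5]
tcp_rot: [3.14, -0.001, 1.242]
contact_force: [-1.3, -1.4, 6.1]
grip_width: 22.0
```

{"op": "servo_tool", "data": {
  "slide": [
    [0,0,-0.2],
    [0,0,-0.4],
    [0,0,-0.62],
    [0,0,-0.62],
    [0,0,-0.62]
  ],
  "rot": [
    [0,0,0],
    [0,0,0],
    [0,0,0],
    [0,0,0],
    [0,0,0]
  ],
  "claw": [0,0,0,0,0]
}}

```text
time: 30.82
tool_pos: [496.7, 163.3, 133.9]
tcp_rot: [-3.14, 0.001, 1.242]
contact_force: [0.2, -1.6, -2.3]
grip_width: 21.5
```

Run:
```python
from h import *
st()
go((540,10,150,.6),(570,-165,150,TA),(*S(-27.5,-4),140,TA),(*S(-27.5,-4),70,TA),)
```

```text
{'time': np.float64(30.825), 'tool_pos': array([496.702, 163.265, 133.851]), 'tcp_rot': array([-3.140e+00,  1.000e-03,  1.242e+00]), 'contact_force': array([ 0.247, -1.593, -2.338]), 'grip_width': np.float64(21.451)}
slide [-0.655, 0.452, -0.081] rotz 0.204 | rows>= 4
slide [-0.37, 0.807, -0.0] rotz 0.152 | rows>= 3
slide [-0.123, 0.892, 0.05] rotz -0.0 | rows>= 4
slide [0.0, 0.0, 0.35] rotz -0.0 | rows>= 2
```

{"op": "servo_tool", "data": {
  "slide": [
    [-0.655,0.452,-0.081],
    [-0.655,0.452,-0.081],
    [-0.655,0.452,-0.081],
    [-0.655,0.452,-0.081],
    [-0.655,0.452,-0.081]
  ],
  "rot": [
    [0,0,0.204],
    [0,0,0.204],
    [0,0,0.204],
    [0,0,0.204],
    [0,0,0.204]
  ],
  "claw": [0,0,0,0,0]
}}

```text
time: 31.45
tool_pos: [539.8, 9.9, 149.0]
tcp_rot: [-3.139, 0.003, 0.601]
contact_force: [-0.4, 0.7, -1.9]
grip_width: 21.9
```

{"op": "servo_tool", "data": {
  "slide": [
    [-0.37,0.807,0],
    [-0.37,0.807,0],
    [-0.37,0.807,0],
    [-0.37,0.807,0],
    [-0.37,0.807,0]
  ],
  "rot": [
    [0,0,0.152],
    [0,0,0.152],
    [0,0,0.152],
    [0,0,0.152],
    [0,0,0.152]
  ],
  "claw": [0,0,0,0,0]
}}

```text
time: 32.08
tool_pos: [570.3, -163.7, 149.7]
tcp_rot: [-3.14, 0.002, 0.126]
contact_force: [-0.3, 0.5, -3.2]
grip_width: 21.7
```

{"op": "servo_tool", "data": {
  "slide": [
    [-0.123,0.892,0.05],
    [-0.123,0.892,0.05],
    [-0.123,0.892,0.05],
    [-0.123,0.892,0.05],
    [-0.123,0.892,0.05]
  ],
  "rot": [
    [0,0,0],
    [0,0,0],
    [0,0,0],
    [0,0,0],
    [0,0,0]
  ],
  "claw": [0,0,0,0,0]
}}

```text
time: 32.7
tool_pos: [568.8, -342.7, 140.3]
tcp_rot: [-3.14, 0.001, 0.126]
contact_force: [-0.4, 0.9, -1.8]
grip_width: 21.8
```

{"op": "servo_tool", "data": {
  "slide": [
    [0,0,0.1],
    [0,0,0.25],
    [0,0,0.35],
    [0,0,0.35],
    [0,0,0.35]
  ],
  "rot": [
    [0,0,0],
    [0,0,0],
    [0,0,0],
    [0,0,0],
    [0,0,0]
  ],
  "claw": [0,0,0,0,0]
}}

```text
time: 33.33
tool_pos: [569.6, -343.8, 72.2]
tcp_rot: [3.141, -0.001, 0.126]
contact_force: [0.9, -0.4, -2.3]
grip_width: 21.9
```

Run:
```python
from h import *
o=st(); print(T(o["tool_pos"]))
go((*S(-27.5,-4),32,TA))
```

```text
{'time': np.float64(33.325), 'tool_pos': array([ 569.569, -343.815,   72.175]), 'tcp_rot': array([ 3.141e+00, -1.000e-03,  1.260e-01]), 'contact_force': array([ 0.9  , -0.392, -2.345]), 'grip_width': np.float64(21.945)}
[ -1.7 -26.5]
slide [-0.012, 0.005, 0.201] rotz 0.001 | rows>= 1
```

{"op": "servo_tool", "data": {
  "slide": [
    [-0.008,0.001,0.08],
    [-0.008,0.001,0.15],
    [-0.008,0.001,0.2],
    [-0.008,0.001,0.2],
    [-0.008,0.001,0.2]
  ],
  "rot": [
    [0,0,0],
    [0,0,0],
    [0,0,0],
    [0,0,0],
    [0,0,0]
  ],
  "claw": [0,0,0,0,0]
}}

```text
time: 33.95
tool_pos: [567.1, -345.3, 30.9]
tcp_rot: [-3.141, -0.0, 0.123]
contact_force: [-0.4, -0.6, -2.8]
grip_width: 21.8
```

{"op": "servo_tool", "data": {
  "slide": [
    [0,0,0.01],
    [0,0,0.02],
    [0,0,0.02],
    [0,0,0.02]
  ],
  "rot": [
    [0,0,0],
    [0,0,0],
    [0,0,0],
    [0,0,0]
  ],
  "claw": [0,0,0,0]
}}

```text
time: 34.45
tool_pos: [567.3, -345.4, 28.6]
tcp_rot: [3.141, -0.001, 0.124]
contact_force: [-2.6, 1.7, 6.7]
grip_width: 21.9
```

{"op": "servo_tool", "data": {
  "slide": [
    [0.01,0,0],
    [0.02,0,0],
    [0.027,0,0],
    [0.033,0,0],
    [0.033,0,0]
  ],
  "rot": [
    [0,0,0],
    [0,0,0],
    [0,0,0],
    [0,0,0],
    [0,0,0]
  ],
  "claw": [0,0,0,0,0]
}}

```text
time: 35.08
tool_pos: [572.7, -344.6, 28.5]
tcp_rot: [3.141, 0.001, 0.124]
contact_force: [-6.4, 1.2, 10.6]
grip_width: 21.5
```

{"op": "servo_tool", "data": {
  "slide": [
    [0.006,0,0],
    [0.01,0,0],
    [0.01,0,0]
  ],
  "rot": [
    [0,0,0],
    [0,0,0],
    [0,0,0]
  ],
  "claw": [0,0,0]
}}

```text
time: 35.45
tool_pos: [573.6, -344.5, 28.5]
tcp_rot: [-3.141, 0.004, 0.124]
contact_force: [-11.6, 0.7, 11.1]
grip_width: 21.9
```

Home (force rise). Release and go for the last pin.

{"op": "servo_tool", "data": {
  "slide": [
    [-0.008,0,0],
    [-0.008,0,0],
    [-0.008,0,0],
    [-0.008,0,-0.2],
    [-0.008,0,-0.45]
  ],
  "rot": [
    [0,0,0],
    [0,0,0],
    [0,0,0],
    [0,0,0],
    [0,0,0]
  ],
  "claw": [32,32,32,32,32]
}}

```text
time: 36.08
tool_pos: [573.5, -343.8, 116.4]
tcp_rot: [-3.139, 0.002, 0.124]
contact_force: [1.4, -0.5, -0.1]
grip_width: 32.0
```

{"op": "servo_tool", "data": {
  "slide": [
    [0,0,-0.2],
    [0,0,-0.2],
    [0,0,-0.2]
  ],
  "rot": [
    [0,0,0],
    [0,0,0],
    [0,0,0]
  ],
  "claw": [46,46,46]
}}

```text
time: 36.45
tool_pos: [573.7, -344.0, 156.0]
tcp_rot: [-3.141, 0.001, 0.124]
contact_force: [-0.3, -0.3, -0.4]
grip_width: 45.8
```

Run:
```python
from h import *
st(); racked(); c=capture("top"); pins("top",c)
go((550,-170,140,.1),(525,0,140,.08),(500,170,140,.07),(475,253,110,.07))
```

```text
{'time': np.float64(36.45), 'tool_pos': array([ 573.7  , -343.974,  156.031]), 'tcp_rot': array([-3.141e+00,  1.000e-03,  1.240e-01]), 'contact_force': array([-0.305, -0.262, -0.362]), 'grip_width': np.float64(45.78)}
pin at 81 n 644 body x [-10.971  13.342] y [70.029 90.6  ] z 43.4 all x [-34.982  28.   ]
pin at 27 n 650 body x [-10.8  13.7] y [16.447 36.8  ] z 43.4 all x [-34.812  28.006]
pin at -27 n 647 body x [-10.7    13.362] y [-37.6 -16.6] z 43.4 all x [-35.   28.1]
0.64 rect c [ 560.2 -239.2] size [71.6 27.3] ang 9.0 | body n 172 [ 559.3 -236.6] zmed 41.8
0.61 rect c [573.4 -36. ] size [44.2 73.9] ang 103.4 | body n 401 [571.1 -37.4] zmed 80.5
0.48 rect c [490.1 252.6] size [67.7 25.5] ang 1.0 | body n 72 [491.  252.6] zmed 24.5
slide [-0.009, -0.877, 0.075] rotz 0.008 | rows>= 3
slide [-0.04, -0.858, -0.0] rotz 0.006 | rows>= 3
slide [-0.057, -0.857, -0.0] rotz 0.003 | rows>= 3
slide [-0.096, -0.423, 0.15] rotz -0.0 | rows>= 2
```

{"op": "servo_tool", "data": {
  "slide": [
    [-0.009,-0.877,0.075],
    [-0.009,-0.877,0.075],
    [-0.009,-0.877,0.075],
    [-0.009,-0.877,0.075],
    [-0.009,-0.877,0.075]
  ],
  "rot": [
    [0,0,0.008],
    [0,0,0.008],
    [0,0,0.008],
    [0,0,0.008],
    [0,0,0.008]
  ],
  "claw": [46,46,46,46,46]
}}

```text
time: 37.22
tool_pos: [550.8, -170.9, 141.5]
tcp_rot: [3.141, 0.0, 0.099]
contact_force: [-0.2, -1.2, -0.8]
grip_width: 45.7
```

{"op": "servo_tool", "data": {
  "slide": [
    [-0.04,-0.858,0],
    [-0.04,-0.858,0],
    [-0.04,-0.858,0],
    [-0.04,-0.858,0],
    [-0.04,-0.858,0]
  ],
  "rot": [
    [0,0,0.006],
    [0,0,0.006],
    [0,0,0.006],
    [0,0,0.006],
    [0,0,0.006]
  ],
  "claw": [46,46,46,46,46]
}}

```text
time: 37.85
tool_pos: [526.5, -1.9, 141.8]
tcp_rot: [3.141, -0.0, 0.079]
contact_force: [-0.1, -0.5, 0.0]
grip_width: 46.0
```

{"op": "servo_tool", "data": {
  "slide": [
    [-0.057,-0.857,0],
    [-0.057,-0.857,0],
    [-0.057,-0.857,0],
    [-0.057,-0.857,0],
    [-0.057,-0.857,0]
  ],
  "rot": [
    [0,0,0.003],
    [0,0,0.003],
    [0,0,0.003],
    [0,0,0.003],
    [0,0,0.003]
  ],
  "claw": [46,46,46,46,46]
}}

```text
time: 38.48
tool_pos: [501.6, 167.8, 141.7]
tcp_rot: [3.141, -0.0, 0.069]
contact_force: [-0.9, -0.7, -0.1]
grip_width: 45.9
```

{"op": "servo_tool", "data": {
  "slide": [
    [-0.096,-0.423,0.15],
    [-0.096,-0.423,0.15],
    [-0.096,-0.423,0.15],
    [-0.096,-0.423,0.15],
    [-0.096,-0.423,0.15]
  ],
  "rot": [
    [0,0,0],
    [0,0,0],
    [0,0,0],
    [0,0,0],
    [0,0,0]
  ],
  "claw": [46,46,46,46,46]
}}

```text
time: 39.1
tool_pos: [476.7, 251.0, 112.4]
tcp_rot: [-3.142, -0.001, 0.068]
contact_force: [0.7, -0.4, 0.8]
grip_width: 46.2
```

Run:
```python
from h import *
st(); c=capture("wrist"); save(c,"w7.png"); pins(c=c)
go((490.7,254.3,60,.07),(490.7,254.3,11,.07))
```

```text
{'time': np.float64(39.1), 'tool_pos': array([476.68 , 251.023, 112.4  ]), 'tcp_rot': array([-3.142e+00, -1.000e-03,  6.800e-02]), 'contact_force': array([ 0.697, -0.358,  0.785]), 'grip_width': np.float64(46.25)}
0.91 rect c [489.3 254.4] size [75.1 22. ] ang 1.2 | body n 810 [490.7 254.7] zmed 23.2
slide [0.072, -0.009, 0.262] rotz -0.0 | rows>= 1
slide [0.0, 0.0, 0.245] rotz -0.0 | rows>= 1
```

View pics/w7.png

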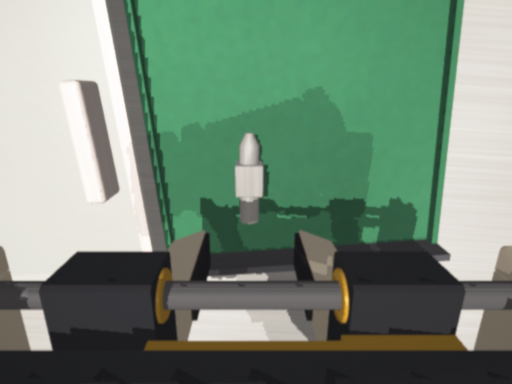

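{"op": "servo_tool", "data": {
  "slide": [
    [0.069,-0.012,0.2],
    [0.069,-0.012,0.26],
    [0.069,-0.012,0.42],
    [0.069,-0.012,0.505],
    [0.069,-0.012,0.505]
  ],
  "rot": [
    [0,0,0.008],
    [0,0,0.008],
    [0,0,0.008],
    [0,0,0.008],
    [0,0,0.008]
  ],
  "claw": [46,46,46,46,46]
}}

```text
time: 39.83
tool_pos: [488.5, 255.5, 10.3]
tcp_rot: [3.141, 0.002, 0.045]
contact_force: [-0.4, -0.7, -0.1]
grip_width: 46.3
```

{"op": "servo_tool", "data": {
  "slide": [
    [0,0,0],
    [0,0,0],
    [0,0,0],
    [0,0,0],
    [0,0,0]
  ],
  "rot": [
    [0,0,0],
    [0,0,0],
    [0,0,0],
    [0,0,0],
    [0,0,0]
  ],
  "claw": [0,0,0,0,0]
}}

```text
time: 40.45
tool_pos: [489.7, 255.9, 11.7]
tcp_rot: [-3.141, -0.001, 0.045]
contact_force: [-1.4, -1.2, 5.6]
grip_width: 21.4
```

{"op": "servo_tool", "data": {
  "slide": [
    [0,0,-0.2],
    [0,0,-0.4],
    [0,0,-0.62],
    [0,0,-0.62],
    [0,0,-0.62]
  ],
  "rot": [
    [0,0,0],
    [0,0,0],
    [0,0,0],
    [0,0,0],
    [0,0,0]
  ],
  "claw": [0,0,0,0,0]
}}

```text
time: 41.08
tool_pos: [488.5, 255.6, 134.0]
tcp_rot: [3.141, 0.002, 0.045]
contact_force: [0.1, -0.4, -1.8]
grip_width: 21.7
```

Run:
```python
from h import *
st()
go((515,75,150,.09),(540,-105,150,.11),(565,-290,150,TA),(*S(-81.5,-4),120,TA),(*S(-81.5,-4),70,TA),)
```

```text
{'time': np.float64(41.075), 'tool_pos': array([488.518, 255.615, 134.021]), 'tcp_rot': array([3.141e+00, 2.000e-03, 4.500e-02]), 'contact_force': array([ 0.124, -0.383, -1.783]), 'grip_width': np.float64(21.706)}
slide [0.092, 0.908, -0.08] rotz -0.014 | rows>= 4
slide [0.044, 0.908, -0.0] rotz -0.006 | rows>= 4
slide [0.023, 0.933, -0.0] rotz -0.004 | rows>= 4
slide [-0.022, 0.545, 0.15] rotz -0.0 | rows>= 2
slide [0.0, 0.0, 0.25] rotz -0.0 | rows>= 1
```

{"op": "servo_tool", "data": {
  "slide": [
    [0.092,0.908,-0.08],
    [0.092,0.908,-0.08],
    [0.092,0.908,-0.08],
    [0.092,0.908,-0.08],
    [0.092,0.908,-0.08]
  ],
  "rot": [
    [0,0,-0.014],
    [0,0,-0.014],
    [0,0,-0.014],
    [0,0,-0.014],
    [0,0,-0.014]
  ],
  "claw": [0,0,0,0,0]
}}

```text
time: 41.7
tool_pos: [514.9, 75.3, 149.5]
tcp_rot: [-3.141, 0.003, 0.088]
contact_force: [-0.1, 0.2, -3.4]
grip_width: 21.9
```

{"op": "servo_tool", "data": {
  "slide": [
    [0.044,0.908,0],
    [0.044,0.908,0],
    [0.044,0.908,0],
    [0.044,0.908,0],
    [0.044,0.908,0]
  ],
  "rot": [
    [0,0,-0.006],
    [0,0,-0.006],
    [0,0,-0.006],
    [0,0,-0.006],
    [0,0,-0.006]
  ],
  "claw": [0,0,0,0,0]
}}

```text
time: 42.32
tool_pos: [540.3, -103.2, 150.0]
tcp_rot: [-3.14, 0.002, 0.109]
contact_force: [0.0, 0.3, -0.8]
grip_width: 21.6
```

{"op": "servo_tool", "data": {
  "slide": [
    [0.023,0.933,0],
    [0.023,0.933,0],
    [0.023,0.933,0],
    [0.023,0.933,0],
    [0.023,0.933,0]
  ],
  "rot": [
    [0,0,-0.004],
    [0,0,-0.004],
    [0,0,-0.004],
    [0,0,-0.004],
    [0,0,-0.004]
  ],
  "claw": [0,0,0,0,0]
}}

```text
time: 42.95
tool_pos: [565.6, -287.4, 150.2]
tcp_rot: [-3.14, 0.001, 0.122]
contact_force: [0.4, -0.2, -1.5]
grip_width: 22.0
```

{"op": "servo_tool", "data": {
  "slide": [
    [-0.022,0.545,0.05],
    [-0.022,0.545,0.1],
    [-0.022,0.545,0.2],
    [-0.022,0.545,0.4],
    [-0.022,0.545,0.4]
  ],
  "rot": [
    [0,0,0],
    [0,0,0],
    [0,0,0],
    [0,0,0],
    [0,0,0]
  ],
  "claw": [0,0,0,0,0]
}}

```text
time: 43.58
tool_pos: [573.1, -394.3, 67.4]
tcp_rot: [-3.135, 0.005, 0.123]
contact_force: [-0.8, -0.2, -0.6]
grip_width: 21.5
```

Run:
```python
from h import *
o=st(); print(T(o["tool_pos"]))
go((*S(-81.5,-4),32,TA))
```

```text
{'time': np.float64(43.575), 'tool_pos': array([ 573.089, -394.29 ,   67.393]), 'tcp_rot': array([-3.135,  0.005,  0.123]), 'contact_force': array([-0.839, -0.198, -0.556]), 'grip_width': np.float64(21.531)}
[ -4.3 -77. ]
slide [0.002, 0.023, 0.177] rotz 0.0 | rows>= 1
```

{"op": "servo_tool", "data": {
  "slide": [
    [0,0,0],
    [0,0,0],
    [0,0,0]
  ],
  "rot": [
    [0,0,0],
    [0,0,0],
    [0,0,0]
  ],
  "claw": [0,0,0]
}}

```text
time: 43.95
tool_pos: [574.7, -398.8, 72.5]
tcp_rot: [3.14, -0.002, 0.121]
contact_force: [-0.3, 0.9, -2.3]
grip_width: 22.2
```

Run:
```python
from h import *
o=st(); print(T(o["tool_pos"]))
go((*S(-81.5,-4),32,TA))
```

```text
{'time': np.float64(43.95), 'tool_pos': array([ 574.724, -398.791,   72.458]), 'tcp_rot': array([ 3.14e+00, -2.00e-03,  1.21e-01]), 'contact_force': array([-0.259,  0.878, -2.295]), 'grip_width': np.float64(22.162)}
[ -3.2 -81.7]
slide [-0.004, -0.001, 0.202] rotz -0.0 | rows>= 1
```

{"op": "servo_tool", "data": {
  "slide": [
    [-0.004,0,0.08],
    [-0.004,0,0.15],
    [-0.004,0,0.2],
    [-0.004,0,0.2],
    [-0.004,0,0.2]
  ],
  "rot": [
    [0,0,0],
    [0,0,0],
    [0,0,0],
    [0,0,0],
    [0,0,0]
  ],
  "claw": [0,0,0,0,0]
}}

```text
time: 44.58
tool_pos: [573.3, -398.6, 30.5]
tcp_rot: [-3.141, 0.0, 0.12]
contact_force: [-0.5, -0.1, -2.0]
grip_width: 21.8
```

{"op": "servo_tool", "data": {
  "slide": [
    [0,0,0.01],
    [0,0,0.02],
    [0,0,0.02],
    [0,0,0.02]
  ],
  "rot": [
    [0,0,0],
    [0,0,0],
    [0,0,0],
    [0,0,0]
  ],
  "claw": [0,0,0,0]
}}

```text
time: 45.08
tool_pos: [573.6, -399.0, 28.8]
tcp_rot: [3.14, -0.001, 0.121]
contact_force: [-4.2, 1.5, 8.3]
grip_width: 21.9
```

{"op": "servo_tool", "data": {
  "slide": [
    [0.01,0,0],
    [0.02,0,0],
    [0.027,0,0],
    [0.033,0,0],
    [0.033,0,0]
  ],
  "rot": [
    [0,0,0],
    [0,0,0],
    [0,0,0],
    [0,0,0],
    [0,0,0]
  ],
  "claw": [0,0,0,0,0]
}}

```text
time: 45.7
tool_pos: [578.4, -398.4, 28.8]
tcp_rot: [3.141, 0.002, 0.121]
contact_force: [-8.3, 1.3, 9.9]
grip_width: 22.1
```

{"op": "servo_tool", "data": {
  "slide": [
    [0.006,0,0],
    [0.01,0,0],
    [0.01,0,0]
  ],
  "rot": [
    [0,0,0],
    [0,0,0],
    [0,0,0]
  ],
  "claw": [0,0,0]
}}

```text
time: 46.08
tool_pos: [579.0, -398.3, 28.7]
tcp_rot: [-3.141, 0.005, 0.12]
contact_force: [-14.0, 1.2, 12.4]
grip_width: 21.3
```

{"op": "servo_tool", "data": {
  "slide": [
    [-0.01,0,0],
    [-0.01,0,0],
    [-0.01,0,0],
    [-0.01,0,-0.2],
    [-0.01,0,-0.45]
  ],
  "rot": [
    [0,0,0],
    [0,0,0],
    [0,0,0],
    [0,0,0],
    [0,0,0]
  ],
  "claw": [32,32,32,32,32]
}}

```text
time: 46.7
tool_pos: [579.5, -397.2, 116.2]
tcp_rot: [-3.139, 0.002, 0.121]
contact_force: [1.1, -0.4, 0.5]
grip_width: 32.1
```

{"op": "servo_tool", "data": {
  "slide": [
    [0,-0.2,-0.3],
    [0,-0.4,-0.3],
    [0,-0.4,-0.3],
    [0,-0.4,-0.3]
  ],
  "rot": [
    [0,0,0],
    [0,0,0],
    [0,0,0],
    [0,0,0]
  ],
  "claw": [46,46,46,46]
}}

```text
time: 47.2
tool_pos: [570.5, -318.6, 176.6]
tcp_rot: [3.141, 0.0, 0.121]
contact_force: [0.6, 0.8, -0.7]
grip_width: 45.9
```

Run:
```python
from h import *
st(); c=racked(); save(c,"w8.png",s=1.5)
```

```text
{'time': np.float64(47.2), 'tool_pos': array([ 570.463, -318.621,  176.648]), 'tcp_rot': array([3.141, 0.   , 0.121]), 'contact_force': array([ 0.579,  0.827, -0.683]), 'grip_width': np.float64(45.863)}
pin at 81 n 573 body x [-11.084  13.3  ] y [70.316 90.7  ] z 43.4 all x [-34.8    28.131]
pin at 27 n 574 body x [-11.081  13.381] y [16.4 37. ] z 43.4 all x [-34.6   28.04]
pin at -27 n 582 body x [-11.157  13.457] y [-37.4 -16.8] z 43.4 all x [-35.068  28.036]
pin at -81 n 561 body x [-10.12  14.  ] y [-91.3 -70.8] z 43.3 all x [-34.658  27.974]
```

View pics/w8.png

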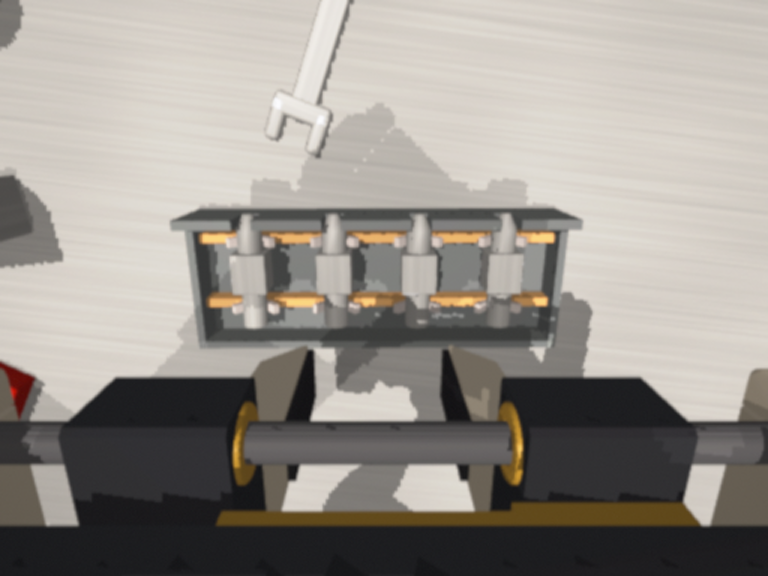

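Run:
```python
from h import *
go((560,-140,160,.139),(548,45,160,.139),(535,225,150,.139),(521.5,363,105,.139),(521.5,363,44,.139))
```

```text
slide [0.056, -0.895, 0.081] rotz -0.006 | rows>= 4
slide [0.069, -0.924, -0.0] rotz -0.0 | rows>= 4
slide [0.06, -0.9, 0.05] rotz -0.0 | rows>= 4
slide [0.029, -0.693, 0.225] rotz -0.0 | rows>= 3
slide [0.0, 0.0, 0.305] rotz -0.0 | rows>= 2
```

{"op": "servo_tool", "data": {
  "slide": [
    [0.056,-0.895,0.081],
    [0.056,-0.895,0.081],
    [0.056,-0.895,0.081],
    [0.056,-0.895,0.081],
    [0.056,-0.895,0.081]
  ],
  "rot": [
    [0,0,-0.006],
    [0,0,-0.006],
    [0,0,-0.006],
    [0,0,-0.006],
    [0,0,-0.006]
  ],
  "claw": [50,50,50,50,50]
}}

```text
time: 47.88
tool_pos: [560.3, -140.6, 160.3]
tcp_rot: [3.141, 0.0, 0.139]
contact_force: [0.9, -0.0, 0.2]
grip_width: 50.2
```

{"op": "servo_tool", "data": {
  "slide": [
    [0.069,-0.924,0],
    [0.069,-0.924,0],
    [0.069,-0.924,0],
    [0.069,-0.924,0],
    [0.069,-0.924,0]
  ],
  "rot": [
    [0,0,0],
    [0,0,0],
    [0,0,0],
    [0,0,0],
    [0,0,0]
  ],
  "claw": [50,50,50,50,50]
}}

```text
time: 48.5
tool_pos: [548.7, 43.8, 160.6]
tcp_rot: [3.141, -0.0, 0.138]
contact_force: [-0.4, -1.4, 0.4]
grip_width: 50.2
```

{"op": "servo_tool", "data": {
  "slide": [
    [0.06,-0.9,0.05],
    [0.06,-0.9,0.05],
    [0.06,-0.9,0.05],
    [0.06,-0.9,0.05],
    [0.06,-0.9,0.05]
  ],
  "rot": [
    [0,0,0],
    [0,0,0],
    [0,0,0],
    [0,0,0],
    [0,0,0]
  ],
  "claw": [50,50,50,50,50]
}}

```text
time: 49.12
tool_pos: [535.7, 223.3, 150.5]
tcp_rot: [3.141, 0.0, 0.137]
contact_force: [0.2, 0.7, -0.4]
grip_width: 49.9
```

{"op": "servo_tool", "data": {
  "slide": [
    [0.029,-0.693,0.1],
    [0.029,-0.693,0.15],
    [0.029,-0.693,0.225],
    [0.029,-0.693,0.225],
    [0.029,-0.693,0.225]
  ],
  "rot": [
    [0,0,0],
    [0,0,0],
    [0,0,0],
    [0,0,0],
    [0,0,0]
  ],
  "claw": [50,50,50,50,50]
}}

```text
time: 49.75
tool_pos: [522.5, 361.2, 106.2]
tcp_rot: [3.141, -0.0, 0.137]
contact_force: [1.0, -0.3, 0.3]
grip_width: 49.7
```

Run:
```python
from h import *
st(); c=capture("top"); P=cloud(c)
q=rect(P,(440,300),(620,420),55,70); print(len(q), len(q)>5 and cv2.minAreaRect(q[:,:2].astype(np.float32)))
c=capture("wrist");P=cloud(c); q=rect(P,(440,300),(620,420),62,69); print(len(q), len(q)>5 and cv2.minAreaRect(q[:,:2].astype(np.float32)))
go((521.5,363,44,.139))
```

```text
{'time': np.float64(49.75), 'tool_pos': array([522.471, 361.24 , 106.219]), 'tcp_rot': array([ 3.141, -0.   ,  0.137]), 'contact_force': array([ 0.967, -0.28 ,  0.281]), 'grip_width': np.float64(49.743)}
24 ((484.9350891113281, 357.1016845703125), (9.53159236907959, 14.731539726257324), 12.444926261901855)
2183 ((518.3204345703125, 363.5529479980469), (79.5589828491211, 13.503480911254883), 8.22083854675293)
slide [-0.004, -0.007, 0.314] rotz -0.001 | rows>= 2
```

{"op": "servo_tool", "data": {
  "slide": [
    [-0.004,-0.007,0.15],
    [-0.004,-0.007,0.31],
    [-0.004,-0.007,0.31],
    [-0.004,-0.007,0.31],
    [-0.004,-0.007,0.31]
  ],
  "rot": [
    [0,0,0],
    [0,0,0],
    [0,0,0],
    [0,0,0],
    [0,0,0]
  ],
  "claw": [50,50,50,50,0]
}}

```text
time: 50.48
tool_pos: [521.4, 365.0, 45.6]
tcp_rot: [-3.14, -0.003, 0.139]
contact_force: [-0.1, -0.6, -0.1]
grip_width: 43.8
```

{"op": "servo_tool", "data": {
  "slide": [
    [0,0,0],
    [0,0,0],
    [0,0,0],
    [0,0,0],
    [0,0,0]
  ],
  "rot": [
    [0,0,0],
    [0,0,0],
    [0,0,0],
    [0,0,0],
    [0,0,0]
  ],
  "claw": [0,0,0,0,0]
}}

```text
time: 51.1
tool_pos: [520.5, 363.4, 43.9]
tcp_rot: [3.14, 0.0, 0.14]
contact_force: [0.5, -5.6, 2.9]
grip_width: 14.1
```

{"op": "servo_tool", "data": {
  "slide": [
    [0,0.12,0],
    [0,0.3,0],
    [0,0.5,0],
    [0,0.7,0],
    [0,0.9,0]
  ],
  "rot": [
    [0,0,0],
    [0,0,0],
    [0,0,0],
    [0,0,0],
    [0,0,0]
  ],
  "claw": [0,0,0,0,0]
}}

```text
time: 51.72
tool_pos: [546.1, 184.9, 44.0]
tcp_rot: [-3.141, -0.003, 0.139]
contact_force: [5.4, 4.3, -3.3]
grip_width: 13.5
```

{"op": "servo_tool", "data": {
  "slide": [
    [0,0.15,0],
    [0,0.25,0],
    [0,0.3,0],
    [0,0.305,0],
    [0,0.305,0]
  ],
  "rot": [
    [0,0,0],
    [0,0,0],
    [0,0,0],
    [0,0,0],
    [0,0,0]
  ],
  "claw": [0,0,0,0,0]
}}

```text
time: 52.35
tool_pos: [554.6, 125.8, 43.9]
tcp_rot: [3.142, -0.002, 0.139]
contact_force: [5.4, 1.0, -2.0]
grip_width: 13.9
```

{"op": "servo_tool", "data": {
  "slide": [
    [0,0,0],
    [0,0,0],
    [0,0,-0.2],
    [0,0,-0.5],
    [0,0,-0.7]
  ],
  "rot": [
    [0,0,0],
    [0,0,0],
    [0,0,0],
    [0,0,0],
    [0,0,0]
  ],
  "claw": [50,50,50,50,50]
}}

```text
time: 52.98
tool_pos: [553.8, 126.0, 186.3]
tcp_rot: [3.141, -0.002, 0.139]
contact_force: [-0.0, -0.2, -0.2]
grip_width: 50.2
```

{"op": "servo_tool", "data": {
  "slide": [
    [0,-0.2,-0.2],
    [0,-0.4,-0.2],
    [0,-0.4,-0.2],
    [0,-0.4,-0.2]
  ],
  "rot": [
    [0,0,0],
    [0,0,0],
    [0,0,0],
    [0,0,0]
  ],
  "claw": [50,50,50,50]
}}

```text
time: 53.48
tool_pos: [542.1, 204.9, 223.2]
tcp_rot: [3.141, 0.001, 0.14]
contact_force: [-0.9, -0.1, -0.8]
grip_width: 50.3
```

Run:
```python
from h import *
st(); c=capture("scene"); save(c,"s9.png",s=1.5); P=cloud(c)
q=rect(P,(480,60),(620,180),48,75); print(len(q),cv2.minAreaRect(q[:,:2].astype(np.float32)))
racked("scene"); racked("top")
```

```text
{'time': np.float64(53.475), 'tool_pos': array([542.138, 204.862, 223.181]), 'tcp_rot': array([3.141e+00, 1.000e-03, 1.400e-01]), 'contact_force': array([-0.901, -0.144, -0.764]), 'grip_width': np.float64(50.286)}
253 ((555.8496704101562, 125.73516845703125), (79.66559600830078, 14.291424751281738), 8.1561918258667)
pin at 81 n 59 body x [-18.316  16.408] y [71.974 90.6  ] z 45.7 all x [-32.306  17.186]
pin at 27 n 61 body x [-10.58  16.56] y [15.68 37.94] z 45.3 all x [-33.06   18.472]
pin at -27 n 55 body x [-8.514 16.714] y [-38.29  -16.496] z 45.6 all x [-30.721  20.326]
pin at -81 n 55 body x [-19.414  17.618] y [-91.08  -70.524] z 45.5 all x [-34.444  18.421]
pin at 81 n 72 body x [-13.388  15.561] y [69.652 90.035] z 44.5 all x [-33.296  28.098]
pin at 27 n 79 body x [-19.084  15.364] y [16.068 36.6  ] z 44.4 all x [-33.42  27.14]
pin at -27 n 73 body x [-18.44   14.904] y [-37.988 -17.528] z 44.6 all x [-32.362  28.408]
pin at -81 n 67 body x [-13.996  16.112] y [-91.502 -71.596] z 44.3 all x [-33.165  27.965]
```

View pics/s9.png

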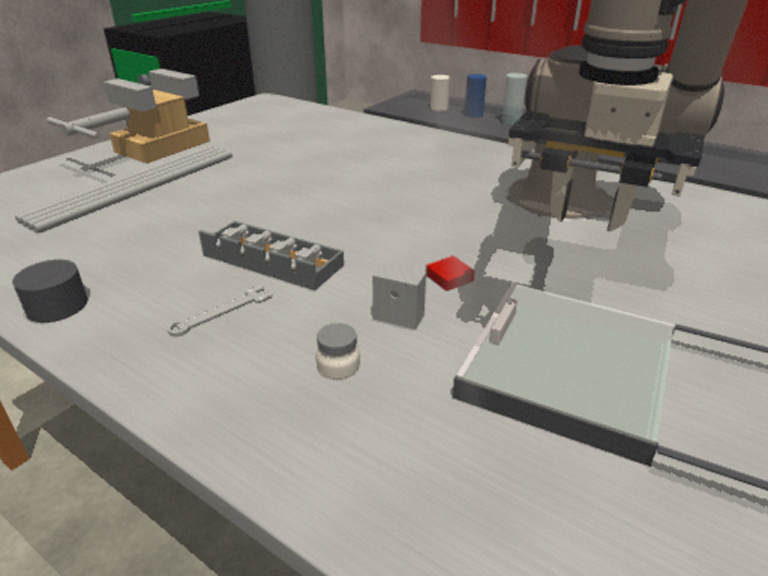

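The picture shows the cover shut over an empty tray, with the handle near (503,320). All four pins are in the tote around (265,250), and the wrench, tin and magnet look unmoved. I'm handing in.

```bash
python3 -c "
from plant import *
print(close_job())"
```

```text
the job is handed in; nothing more can be done
None
```

I slid the cover fully open (the gripped handle moved 240 mm) and racked all four pins. I then slid the cover shut again and handed the job in at 53.5 s of robot time.

- **Pin ends:** I told the chamfered end of each pin by eye in the wrist camera. I did not use the gauge bore.
- **Racking:** Each pin went into its own saddle pair, chamfered end towards the high wall, and I pushed it until the force rose (8 to 14 N).
- **Pin check (wrist camera, before shutting the cover):** All four body centres were about 1 to 2 mm beyond the rest point. Their tops were at 43.4 mm, which puts the axes at about 32.4 mm. The tips showed in the notches.
- **Cover check:** The handle was back within 1 mm of where it started.
- **Bystanders:** The wrench, tin and magnet look unmoved in the last picture; I did not measure them again. The gripper was clear of everything.

Checks that disagreed:
- The closing pin readings from the scene and top cameras were much rougher. Their pin heights came out 1 to 2 mm higher and their body extents along x were scattered. I relied on the wrist camera.
- The top camera's handle reading before shutting caught only a fragment, so I used the wrist camera there too.

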